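Hold the terminal cover over a period-bell timer for its screws

TASK

Put the college bell timer on standby with its row of four keys, pressing one at a time right down and letting it up before the next: menu (left end), down (third from the left), then enter (the wide one at the right end); leave the second key alone, and the loose cover where it lies until the keys are done. Then pick up the terminal cover, bring it over the timer's open terminal compartment with its cable hoods on the cable-gland side, and finish while still holding it in the gripper: level, still, touching nothing else, about 1 cm above the screw posts with its four screw holes in line with the threaded holes below, so that I can start the screws. Do not disturb the lunch things, phone and tools around it.

Things in the scene. Friction and masses are not known exactly. Their poses are not given: they have to be found in the camera images.
- timer: Period-bell timer: flat grey wall unit on its back, face up, fixed, 190 (x) by 210 mm (y). Origin under its centre, on the table; z up. Its x runs from its bottom edge (terminal compartment, two dark cable glands) to its top edge (display); y to its left as one reads it, bottom edge nearest. Face with keys and display 44 mm high; open compartment from x -95 to -15 mm, rim and screw posts 40 mm high.
- compartment (a point): Centre of the open compartment's mouth, level with the post tops (40 mm up), at the timer's x = -55 mm; axes as the timer's. Four threaded holes (4 mm, brass, in the post tops) lie +-27 mm along x and +-88 mm along y from here. Inside, below the rim, a pale terminal strip. Two glands stick out 20 mm beyond the bottom edge at y = +-42 mm.
- thread_a (a point): Mouth of the threaded hole at the bottom-left corner of the compartment: (-27, +88, 0) mm from point compartment.
- thread_b (a point): Mouth of the threaded hole at the top-right corner of the compartment: (+27, -88, 0) mm from point compartment.
- key_menu (a joint): Menu key, first from the left (three bars on it), of the timer: dark spring key, 20 mm along the timer's x, 20 mm along y, 8 mm proud of the face; 4 mm of travel straight down, 1.2 N to start it, 4 N to bottom it; springs back. Joint value 0 up, 0.004 m fully down.
- key_up (a joint): Up key, second from the left (arrow towards the display), not to be pressed, of the timer: dark spring key, 20 mm along the timer's x, 20 mm along y, 8 mm proud of the face; 4 mm of travel straight down, 1.2 N to start it, 4 N to bottom it; springs back. Joint value 0 up, 0.004 m fully down.
- key_down (a joint): Down key, third from the left (arrow towards the compartment), of the timer: dark spring key, 20 mm along the timer's x, 20 mm along y, 8 mm proud of the face; 4 mm of travel straight down, 1.2 N to start it, 4 N to bottom it; springs back. Joint value 0 up, 0.004 m fully down.
- key_enter (a joint): Enter key, at the right end, the wide one, of the timer: dark spring key, 20 mm along the timer's x, 32 mm along y, 8 mm proud of the face; 4 mm of travel straight down, 1.2 N to start it, 4 N to bottom it; springs back. Joint value 0 up, 0.004 m fully down.
- key_menu_top (a point): Centre of the menu key's top, 52 mm above the table when up; in the timer's frame at x +15 mm, y +66 mm.
- key_up_top (a point): Centre of the up key's top, the same height; timer's x +15, y +22 mm.
- key_down_top (a point): Centre of the down key's top, the same height; timer's x +15, y -22 mm.
- key_enter_top (a point): Centre of the enter key's top, the same height; timer's x +15, y -70 mm.
- cover_center (a point): Centre of the loose terminal cover (grey plastic, 0.1 to 0.2 kg), 15 mm above its flat underside, which lies on the table. Flange 72 (x) by 196 (y) by 4 mm; on it in the middle a raised box 40 (x) by 140 mm (y), top 30 mm above the underside, to be gripped across its 40 mm. z up; x points away from the side with the two cable hoods; when fitted x and y agree with the timer's.
- hole_a (a point): Cover's screw hole (8 mm) that belongs over thread_a, centre, on the underside: (-27, +88, -15) mm from cover_center, on the hood side. The four holes lie at +-27 mm along x, +-88 mm along y. The hoods are blocks 16 (x) by 24 (y) mm, tops 18 mm above the underside, on the flange at x -28, y +-42 mm.
- hole_b (a point): Centre of the cover's screw hole that belongs over thread_b, on its underside: (+27, -88, -15) mm from cover_center, on the side without hoods.
- dish: Bystander: small steel dish with the four screws, 72 mm across, 18 mm high; origin under its centre.
- driver: Bystander: screwdriver 170 mm long lying on the table, black handle about 28 mm thick; origin on the table beneath it, x along the shaft.
- phone: Bystander: black phone 75 x 160 x 9 mm lying flat; origin under its centre, y along its length.
- tiffin: Bystander: round steel lunch box with its lid on, 126 mm across, 70 mm high; origin under its centre.
- bowl: Bystander: cream plastic bowl 124 mm across, 50 mm high, with a spoon in it; origin under its centre.
- jar: Bystander: clear jar with a white lid, 88 mm across, 125 mm high; origin under its centre.
- bananas: Bystander: bunch of three bananas lying flat, about 200 x 140 x 34 mm; origin under its middle.

How it is judged:
By the outcome, as a careful person would: the job done as asked, in the order asked, and still so for the second after the job is handed in, while the arm keeps its last pose, push and grip.
It also fails if it takes over 67 s, if anything falls off the work surface, if the arm or the gripper's body presses on something with over 40 N, if the wrist force passes 120 N, or if a joint passes its speed limit or range.

ROBOT

A 6-joint arm with a two-finger parallel gripper is mounted at the origin on the work surface. World frame = base frame: x ahead of the robot, y to its left, z up, the work surface at z = 0. Lengths are in m, angles in rad, forces in N, time in s.
With the tool pointing down it reaches from about 0.25 to 0.775 m from the base axis. Payload 4 kg.
Tool frame: the origin (TCP) lies between the finger pads; the fingertips stand 14 mm ahead of it and the grasp point (between the pads) lies 5 mm behind it; z points along the fingers, y is the direction in which the jaws open and shut (so a half turn about z gives the same grasp; the last joint's range is limited). The gripper opens to 85 mm and grips with 20 to 120 N. Pads are 22 mm wide; open, the fingers measure 114 mm over their backs; the gripper's body (76 mm by 85 mm) begins 54 mm behind the grasp point. The pads swing forward as they close: fully open they stand 13 mm farther back than shut.
Start: joints at [-1.252, 0.087, 1.371, -0, 1.684, -0.103], TCP at [0.225, -0.502, 0.245] pointing down, gripper open.
Joint ranges: [-3.1, 3.1], [-0.76, 2.03], [0.27, 2.55], [-1.08, 4.22], [0.17, 2.65], [-2.57, 2.57]. Speed limits (rad/s): [2.79, 2.79, 3.14, 3.14, 3.14, 3.14].

INTERFACE

Orientations are given as a unit quaternion [x, y, z, w].
In Python, from cell import r gives the robot as it stands.
- The arm moves only by the tool drive_tool, never from a script. Its argument "deltas" is a list of rows, each an object with "jaw": the finger opening in cm, from 0 to 8.54; "xyz": the shift along the tool's x, y, z in cm, a list of three; "delta_rot": the turn, a rotation vector about the tool's x, y, z in degrees, a list of three. A call has 1 to 10 rows; each row is the pose to reach, as a shift and turn from the pose commanded when the call began, along the tool's axes at that moment; what a row does not reach only later rows make up. A row lasts 1/8 s, in which the tool goes at most 62.5 mm and 10.7 degrees, less where a joint would pass 70% of its speed; a pose out of reach is approached as far as the arm can. A call with a gripper value outside its range is refused whole. The fingers move at their own pace and stop on an object; the grip force is fixed at half the most. Time passes only in rows, so rows that repeat a pose let the fingers close. It gives the time, the measured TCP pose, the force and the opening at its end, in the units of the state.
- r.sense(): the state, without advancing time (a new reading comes with each control period).
- r.get_image(name): name is "side" or "top"; returns a dict with "color" (420x560x3 uint8, red, green, blue), "mtx" (3x3 intrinsics, pixels), "pose" (4x4, takes a point from camera to world coordinates). Camera axes: x right, y down, z forward; pixel columns grow to the right and rows downward; lengths in m; the calibration is good to about 2 mm. A picture is of the moment at which its call begins. There is no depth.
- r.job_done(): hands the job in, once; it reports no verdict.
Trained networks look in the newest picture that a camera, given by its name, has taken for a name from the list of things; names that differ only in an ending like _2 or _b are one class to them, and where a whole thing is asked for, a point or a joint stands for the part that bears it (a point fixed in the world has none). Each returns a list of dicts, best first, with "confidence" (0 to 1); they miss things now and then, are a little off and sometimes report something else, mostly with a low value. They report only what shows in the picture. A call takes as long as a camera call.
- r.silhouettes(thing, camera): "pixels" (420x560 bool, what is visible of it) and "extent" ([centre column, centre row, width, height] in pixels, round what is visible of it).
The state is a dict: "time": time; "joint_pos": joint angles; "qd": joint speeds; "effort": joint torques, N m; "tool_pos": TCP position; "orientation": TCP orientation; "wrist_force": force on the tool from outside, world axes, zero at the start; "torque": the same for the moment, N m; "grip_width": finger opening in m.
Only numpy, scipy, OpenCV 4.12 (cv2) and the standard library are available. Lean on these libraries where they do the work, as an engineer would, in place of code of your own. Each camera call takes 0.05 s, during which the arm holds its last target.

## Working session

There is one attempt and no reset: what is moved stays moved. The work goes in short steps, Python scripts to look and compute and a tool call to move; the robot and the scene stay as the last step left them, time stands still between calls to the robot, and variables do not carry over. Pictures are saved under pics/ and viewed, and the job is handed in when it is done.

Besides the shell and the picture viewer there is one more tool, called as name(argument=value, ...) on one line, values as JSON. drive_tool: Moves the arm, as the interface text tells. Its arguments: {"type":"object","properties":{"deltas":{"type":"array","items":{"type":"object","properties":{"jaw":{"type":"number"},"xyz":{"type":"array","items":{"type":"number"}},"delta_rot":{"type":"array","items":{"type":"number"}}}}}},"required":["deltas"]}

```bash
ls; mkdir -p pics; python3 - <<'E'
from cell import r
import cv2,numpy as np
print(r.sense())
for n in ("top","side"):
    d=r.get_image(n); cv2.imwrite(f"pics/{n}0.png",d["color"][:,:,::-1]); np.savez(f"{n}0.npz",**d); print(n,d["mtx"].tolist(),d["pose"].round(4).tolist())
    for t in ("timer","cover_center","key_menu","key_enter"):
        for s in r.silhouettes(t,n)[:4]: print(t,s["confidence"],s["extent"])
E
```

```text
pics
{'time': 0.0, 'joint_pos': array([-1.25208628e+00,  8.79787044e-02,  1.37226472e+00,  1.44223889e-05,
        1.68358167e+00, -1.03086765e-01]), 'qd': array([ 0.00094758,  0.0004355 ,  0.00041538,  0.00100761, -0.00014253,
        0.00073958]), 'effort': array([-6.30557370e-04, -3.51866877e+01, -3.13273287e+01, -2.74669073e-04,
        1.09438511e-02, -6.51443614e-06]), 'tool_pos': array([ 0.2250317 , -0.50135259,  0.24412081]), 'orientation': array([ 9.77842461e-01,  2.09339141e-01, -1.12983882e-04, -1.11051062e-03]), 'wrist_force': array([ 0.54326428, -0.02520877,  0.51328907]), 'torque': array([0.0037554 , 0.01480695, 0.00552369]), 'grip_width': 0.08530685323446398}
top [[466.17587131625356, 0.0, 284.1523515038233], [0.0, 466.17587131625356, 211.1724143750953], [0.0, 0.0, 1.0]] [[-0.0206, -0.9923, 0.1224, 0.4291], [-0.9998, 0.0197, -0.009, 0.0146], [0.0065, -0.1226, -0.9924, 1.2525], [0.0, 0.0, 0.0, 1.0]]
timer 0.74 [365.0, 227.5, 93.3, 90.2]
cover_center 0.94 [222.8, 224.8, 79.4, 45.7]
key_menu 0.55 [342.0, 214.2, 6.6, 6.5]
key_enter 0.74 [222.6, 225.1, 73.8, 48.4]
key_enter 0.44 [394.4, 222.7, 11.0, 5.7]
key_enter 0.35 [359.8, 216.8, 4.1, 10.0]
side [[404.64520752408436, 0.0, 278.74816304016997], [0.0, 404.64520752408436, 220.04675982541954], [0.0, 0.0, 1.0]] [[-0.9647, -0.1612, 0.2083, 0.3329], [-0.2628, 0.6435, -0.7189, 0.8008], [-0.0182, -0.7483, -0.6632, 0.7878], [0.0, 0.0, 0.0, 1.0]]
timer 0.66 [302.5, 189.4, 82.2, 57.3]
cover_center 0.63 [265.4, 280.1, 69.6, 58.1]
key_enter 0.63 [310.0, 167.1, 6.7, 5.0]
```

View pics/top0.png

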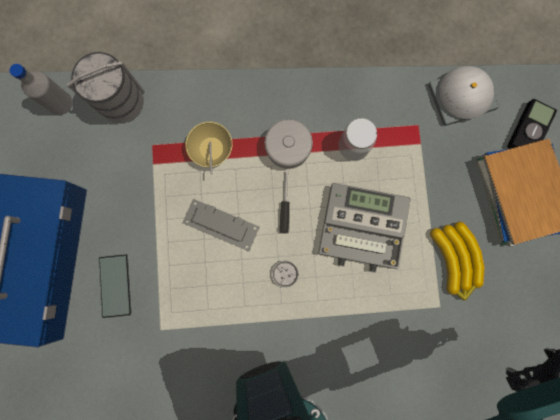

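View pics/side0.png

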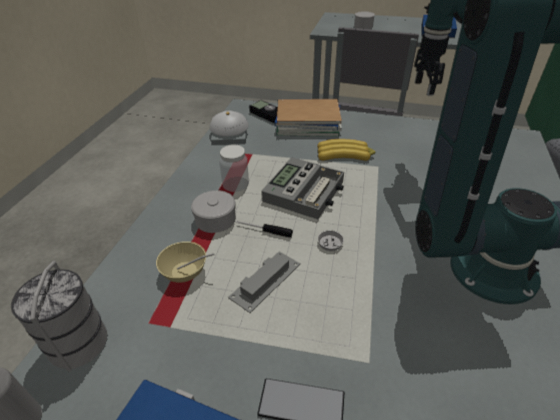

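```bash
python3 - <<'E'
import cv2,numpy as np
a=cv2.imread("pics/top0.png")
cv2.imwrite("pics/topz.png",cv2.resize(a[170:280,310:420],None,fx=5.4,fy=5.4,interpolation=cv2.INTER_CUBIC))
cv2.imwrite("pics/topc.png",cv2.resize(a[180:270,170:280],None,fx=6,fy=6,interpolation=cv2.INTER_CUBIC))
a=cv2.imread("pics/side0.png")
cv2.imwrite("pics/sidez.png",cv2.resize(a[140:330,210:370],None,fx=3.1,fy=3.1,interpolation=cv2.INTER_CUBIC))
E
```

```text
(no output)
```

View pics/topz.png

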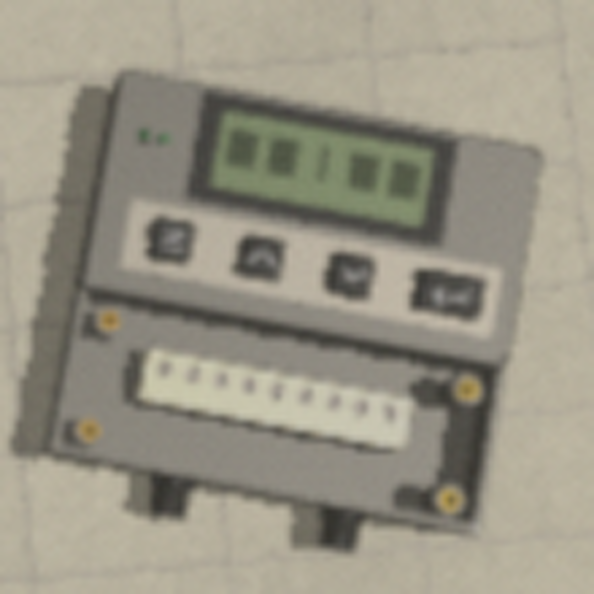

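View pics/topc.png

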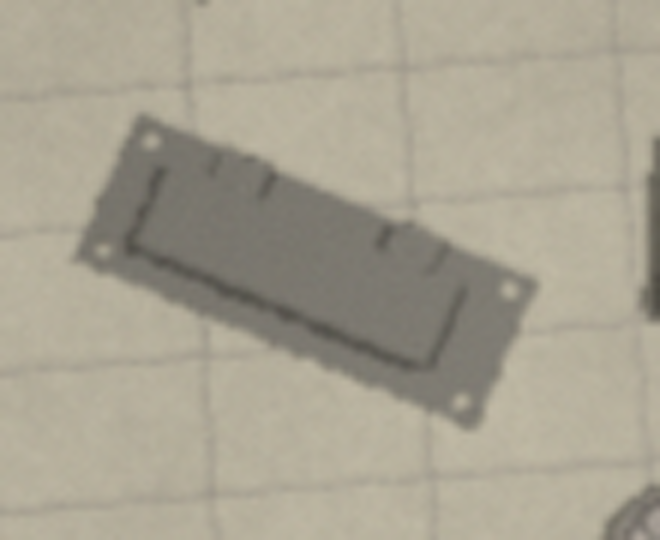

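View pics/sidez.png

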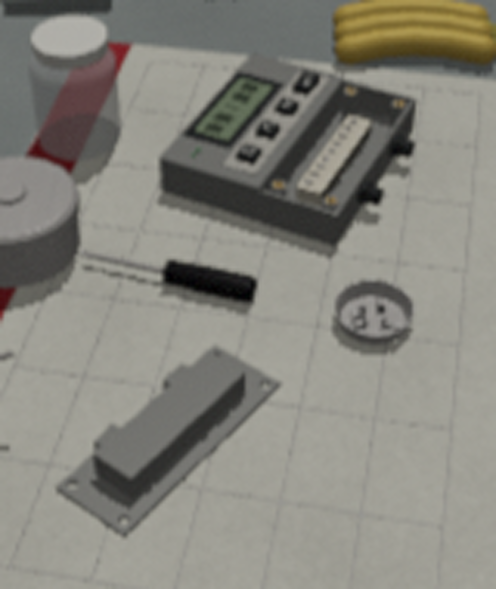

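The top picture shows the timer with its display up (away from the robot) and its brass threads around (330,229)–(396,262). The cover is at about (222,225) with its hoods on the upper side, away from the robot, so it needs roughly a half turn. Next I'll refine both poses with blob centroids and a two-camera fit.

```bash
cat > h.py <<'E'
import numpy as np,cv2
from scipy.optimize import least_squares
def proj(d,P):
    T=np.linalg.inv(d["pose"]); c=np.atleast_2d(P)@T[:3,:3].T+T[:3,3]
    K=d["mtx"]; u=c@K.T; return u[:,:2]/u[:,2:]
def back(d,uv,z):
    v=np.linalg.inv(d["mtx"])@np.array([uv[0],uv[1],1.]); w=d["pose"][:3,:3]@v; o=d["pose"][:3,3]
    return o+w*(z-o[2])/w[2]
def place(p,Q):
    c,s=np.cos(p[2]),np.sin(p[2]); Q=np.atleast_2d(Q)
    return np.c_[p[0]+c*Q[:,0]-s*Q[:,1],p[1]+s*Q[:,0]+c*Q[:,1],Q[:,2]]
def fit(obs,p0):  # obs list of (d,Q,uv)
    f=lambda p:np.concatenate([(proj(d,place(p,Q))-uv).ravel() for d,Q,uv in obs])
    s=least_squares(f,p0,loss='soft_l1'); return s.x,f(s.x).reshape(-1,2)
def blob(w,c,rad=5):
    c=np.array(c,float)
    yy,xx=np.mgrid[:w.shape[0],:w.shape[1]]
    for _ in range(6):
        m=w*(np.hypot(xx-c[0],yy-c[1])<rad); 
        if m.sum()<=0: return np.array([np.nan]*2)
        c=np.array([(m*xx).sum(),(m*yy).sum()])/m.sum()
    return c
def brass(im):
    f=im.astype(float); w=f[:,:,0]-f[:,:,2]; return np.clip(w-35,0,None)
THR=np.array([[-.082,.088,.04],[-.082,-.088,.04],[-.028,.088,.04],[-.028,-.088,.04]])
KEY=np.array([[.015,.066,.052],[.015,.022,.052],[.015,-.022,.052],[.015,-.07,.052]])
HOL=np.array([[-.027,.088,.004],[-.027,-.088,.004],[.027,.088,.004],[.027,-.088,.004]])
E
python3 - <<'E'
from h import *
t=dict(np.load("top0.npz"));s=dict(np.load("side0.npz"))
z=lambda a,b:np.array([(a+.5)/5.4-.5+310,(b+.5)/5.4-.5+170])
g=[z(89,431),z(450,500),z(109,321),z(468,390)]
bt=np.array([blob(brass(t["color"]),c,4) for c in g]); print(bt.round(2).tolist(),np.array(g).round(2).tolist())
# initial from top
P=[back(t,u,.04) for u in bt]; m=np.mean(P,0); yaw=np.arctan2(*(P[0]-P[1])[:2])
yaw=np.arctan2((P[0]-P[1])[1],(P[0]-P[1])[0])-np.pi/2
p0=[m[0]+.055*np.cos(yaw),m[1]+.055*np.sin(yaw),yaw]
p,res=fit([(t,THR,bt)],p0); print("top",p,res.round(2).tolist())
print("keys pred",proj(t,place(p,KEY)).round(1).tolist())
ps=proj(s,place(p,THR)); bs=np.array([blob(brass(s["color"]),c,4) for c in ps]); print(ps.round(1).tolist(),bs.round(1).tolist())
p2,res=fit([(s,THR,bs)],p); print("side",p2,res.round(2).tolist())
# keys in top by darkness
gr=t["color"].astype(float).mean(2)
kz=np.array([z(170,241),z(260,257),z(350,276),z(449,293)])
print("keys seen",kz.round(1).tolist())
# cover holes
zc=lambda a,b:np.array([(a+.5)/6-.5+170,(b+.5)/6-.5+180])
# hoods up(image) => -x is image up ; +y is image right
gh=[zc(510,289),zc(151,140),zc(461,402),zc(104,249)]
hb=np.array([blob(np.clip(gr-150,0,None),c,2.5) for c in gh]); print(hb.round(2).tolist(),np.array(gh).round(2).tolist())
P=[back(t,u,.004) for u in gh]; m=np.mean(P,0); dd=P[0]-P[1]; yaw=np.arctan2(dd[1],dd[0])-np.pi/2
for n,q in(("g",np.array(gh)),("b",hb)):
    pc,res=fit([(t,HOL,q)],[m[0],m[1],yaw]); print("cover",n,pc,res.round(2).tolist())
print("side pred holes",proj(s,place(pc,HOL)).round(1).tolist())
zs=lambda a,b:np.array([(a+.5)/3.1-.5+210,(b+.5)/3.1-.5+140])
print([zs(*k).round(1).tolist() for k in((216,354),(72,487),(266,385),(124,521))])
E
```

```text
[[326.13, 249.2], [392.66, 262.2], [329.86, 228.95], [396.4, 241.73]] [[326.07, 249.41], [392.93, 262.19], [329.78, 229.04], [396.26, 241.81]]
top [ 0.53859975 -0.20651636 -0.21275059] [[-0.05, 0.02], [0.23, 0.04], [-0.05, -0.09], [-0.13, 0.03]]
keys pred [[341.6, 213.9], [358.3, 217.1], [375.0, 220.3], [393.2, 223.9]]
[[317.3, 204.4], [339.2, 173.0], [300.5, 199.3], [323.6, 168.8]] [[316.7, 204.1], [338.8, 172.9], [299.4, 199.2], [322.6, 168.9]]
side [ 0.5409504  -0.20675138 -0.21334285] [[-0.22, 0.17], [-0.29, 0.02], [0.29, -0.04], [0.22, -0.16]]
keys seen [[341.1, 214.2], [357.7, 217.2], [374.4, 220.7], [392.7, 223.9]]
[[254.41, 227.8], [194.97, 203.0], [246.34, 246.44], [187.0, 221.0]] [[254.58, 227.75], [194.75, 202.92], [246.42, 246.58], [186.92, 221.08]]
cover g [ 0.55037046  0.17476087 -3.559642  ] [[0.08, 0.19], [0.01, -0.15], [0.28, -0.07], [-0.38, 0.02]]
cover b [ 0.55044437  0.17473262 -3.56095662] [[0.26, 0.16], [-0.17, -0.29], [0.34, 0.08], [-0.45, 0.03]]
side pred holes [[280.1, 254.4], [234.2, 296.0], [296.2, 263.8], [250.7, 307.4]]
[[279.3, 253.9], [232.9, 296.8], [295.5, 263.9], [249.7, 307.7]]
```

```bash
cat >> h.py <<'E'
TIM=[.539,-.2065,-.213]; COV=[.5505,.1748,2.7225]
from scipy.spatial.transform import Rotation as R
def delta(s,xyz,yaw):
    """tool-frame shift (cm) and rotvec (deg) from measured pose to target pointing down with tool y at yaw"""
    A=R.from_quat(s["orientation"]); y=np.array([np.cos(yaw),np.sin(yaw),0]); z=np.array([0,0,-1.]); x=np.cross(y,z)
    B=R.from_matrix(np.c_[x,y,z])
    return (A.inv().apply(np.array(xyz)-s["tool_pos"])*100).round(2), np.degrees((A.inv()*B).as_rotvec()).round(2)
def show(s): print("t",round(s["time"],2),"p",s["tool_pos"].round(4),"f",s["wrist_force"].round(2),"g",round(s["grip_width"],4),"q",s["joint_pos"].round(3))
E
python3 - <<'E'
from h import *; from cell import r
s=r.sense(); show(s)
for k in place(TIM,KEY): print(k.round(4), delta(s,[k[0],k[1],.09],TIM[2]))
E
```

```text
t 0.5 p [ 0.2252 -0.5018  0.2453] f [0.16 0.31 0.62] g 0.085 q [-1.252  0.087  1.371  0.     1.684 -0.103]
[ 0.5676 -0.1452  0.052 ] (array([ 45.84, -18.52,  15.53]), array([  0.  ,   0.  , -53.63]))
[ 0.5583 -0.1882  0.052 ] (array([ 43.23, -14.97,  15.53]), array([  0.  ,   0.  , -53.63]))
[ 0.549  -0.2312  0.052 ] (array([ 40.62, -11.43,  15.53]), array([  0.  ,   0.  , -53.63]))
[ 0.5389 -0.2781  0.052 ] (array([37.78, -7.57, 15.53]), array([  0.  ,   0.  , -53.63]))
```

drive_tool(deltas=[{"jaw": 0, "xyz": [23, -9, 6], "delta_rot": [0, 0, -27]}, {"jaw": 0, "xyz": [45.84, -18.52, 11.5], "delta_rot": [0, 0, -53.63]}, {"jaw": 0, "xyz": [45.84, -18.52, 11.5], "delta_rot": [0, 0, -53.63]}, {"jaw": 0, "xyz": [45.84, -18.52, 11.5], "delta_rot": [0, 0, -53.63]}, {"jaw": 0, "xyz": [45.84, -18.52, 11.5], "delta_rot": [0, 0, -53.63]}, {"jaw": 0, "xyz": [45.84, -18.52, 11.5], "delta_rot": [0, 0, -53.63]}, {"jaw": 0, "xyz": [45.84, -18.52, 11.5], "delta_rot": [0, 0, -53.63]}, {"jaw": 0, "xyz": [45.84, -18.52, 11.5], "delta_rot": [0, 0, -53.63]}, {"jaw": 0, "xyz": [45.84, -18.52, 11.5], "delta_rot": [0, 0, -53.63]}, {"jaw": 0, "xyz": [45.84, -18.52, 11.5], "delta_rot": [0, 0, -53.63]}])

```text
time: 1.75
tool_pos: [0.5675, -0.145, 0.13]
orientation: [0.778, 0.628, -0.001, -0.0]
wrist_force: [-0.2, -0.1, -0.3]
grip_width: -0.0005
```

```bash
python3 - <<'E'
from h import *; from cell import r
s=r.sense(); show(s)
k=place(TIM,KEY)[0]; print(delta(s,[k[0],k[1],.075],TIM[2]))
for n in ("top","side"):
    d=r.get_image(n)["color"][:,:,::-1]
    d=d[150:300,290:440] if n=="top" else d[100:250,220:370]
    cv2.imwrite(f"pics/{n}1.png",cv2.resize(d,None,fx=4,fy=4,interpolation=cv2.INTER_CUBIC))
E
```

```text
t 1.75 p [ 0.5675 -0.145   0.13  ] f [-0.21 -0.06 -0.26] g -0.0005 q [-3.460e-01  2.160e-01  1.456e+00 -1.000e-03  1.471e+00 -1.350e-01]
(array([-0.02,  0.02,  5.5 ]), array([-0.05,  0.04,  0.08]))
```

View pics/top1.png

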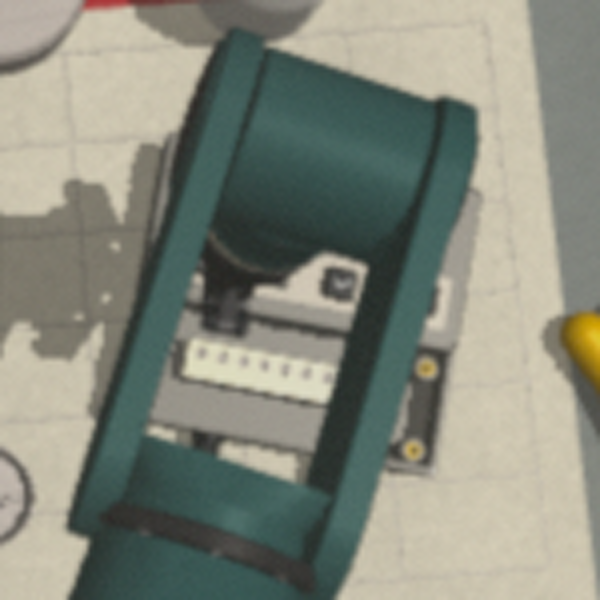

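View pics/side1.png

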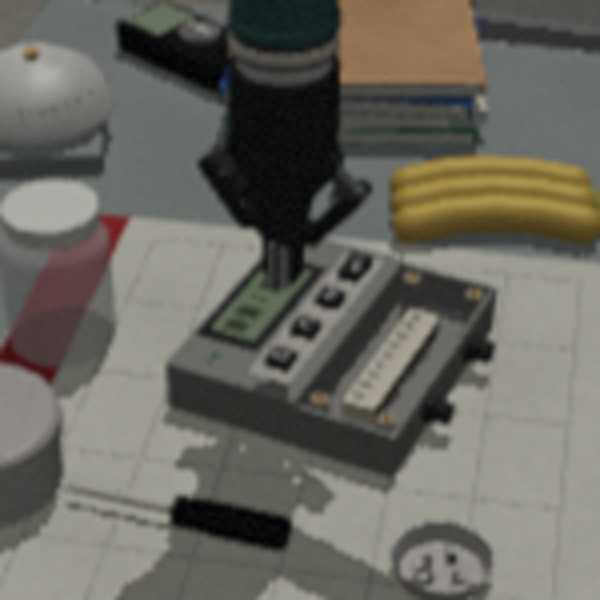

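drive_tool(deltas=[{"jaw": 0, "xyz": [0, 0, 4], "delta_rot": [0, 0, 0]}, {"jaw": 0, "xyz": [0, 0, 5.9], "delta_rot": [0, 0, 0]}, {"jaw": 0, "xyz": [0, 0, 6.3], "delta_rot": [0, 0, 0]}, {"jaw": 0, "xyz": [0, 0, 6.55], "delta_rot": [0, 0, 0]}, {"jaw": 0, "xyz": [0, 0, 6.55], "delta_rot": [0, 0, 0]}])

```text
time: 2.48
tool_pos: [0.5683, -0.1457, 0.0662]
orientation: [0.778, 0.628, 0.001, 0.001]
wrist_force: [0.7, -0.2, 0.2]
grip_width: -0.0
```

```bash
python3 - <<'E'
from h import *; from cell import r
s=r.sense(); show(s)
d=r.get_image("side")["color"][:,:,::-1][100:250,220:370]
cv2.imwrite(f"pics/side2.png",cv2.resize(d,None,fx=4,fy=4,interpolation=cv2.INTER_CUBIC))
E
```

```text
t 2.48 p [ 0.5683 -0.1457  0.0662] f [ 0.66 -0.19  0.23] g -0.0 q [-0.347  0.266  1.528 -0.     1.345 -0.134]
```

View pics/side2.png

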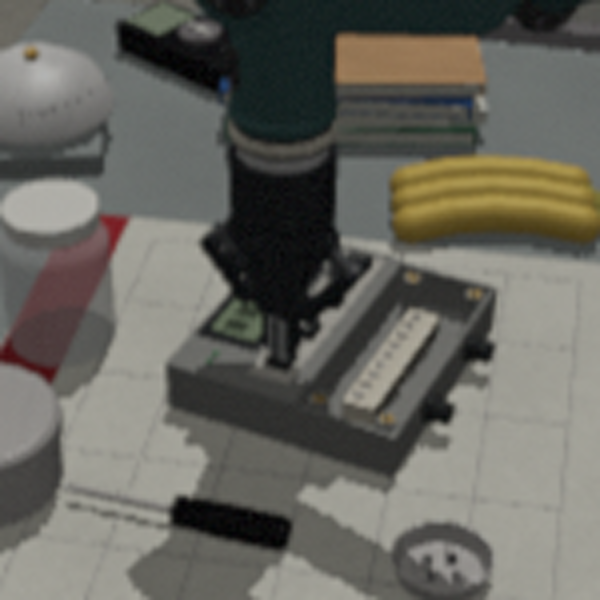

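The fingers sit over the menu key and there is no contact force yet, so I'll press it.

drive_tool(deltas=[{"jaw": 0, "xyz": [0, 0, 0.2], "delta_rot": [0, 0, 0]}, {"jaw": 0, "xyz": [0, 0, 0.35], "delta_rot": [0, 0, 0]}, {"jaw": 0, "xyz": [0, 0, 0.35], "delta_rot": [0, 0, 0]}])

```text
time: 2.9
tool_pos: [0.5685, -0.1455, 0.0622]
orientation: [0.778, 0.628, 0.001, 0.001]
wrist_force: [1.2, -1.1, 4.1]
grip_width: 0.0002
```

drive_tool(deltas=[{"jaw": 0, "xyz": [0, 0, 0.1], "delta_rot": [0, 0, 0]}, {"jaw": 0, "xyz": [0, 0, 0.2], "delta_rot": [0, 0, 0]}, {"jaw": 0, "xyz": [0, 0, 0.2], "delta_rot": [0, 0, 0]}])

```text
time: 3.28
tool_pos: [0.5685, -0.1455, 0.0619]
orientation: [0.778, 0.628, 0.001, 0.001]
wrist_force: [-1.8, -0.1, 11.2]
grip_width: 0.0003
```

Bottomed at 11 N. I'll let it up first, then move over to the down key.

drive_tool(deltas=[{"jaw": 0, "xyz": [0, 0, -3], "delta_rot": [0, 0, 0]}, {"jaw": 0, "xyz": [0, 0, -3], "delta_rot": [0, 0, 0]}, {"jaw": 0, "xyz": [-4.4, 0, -3], "delta_rot": [0, 0, 0]}, {"jaw": 0, "xyz": [-8.8, 0, -3], "delta_rot": [0, 0, 0]}, {"jaw": 0, "xyz": [-8.8, 0, -3], "delta_rot": [0, 0, 0]}, {"jaw": 0, "xyz": [-8.8, 0, -3], "delta_rot": [0, 0, 0]}])

```text
time: 4.03
tool_pos: [0.5483, -0.2305, 0.0878]
orientation: [0.778, 0.628, -0.0, -0.001]
wrist_force: [0.9, 0.6, 0.1]
grip_width: 0.0001
```

```bash
python3 - <<'E'
from h import *; from cell import r
s=r.sense(); show(s)
k=place(TIM,KEY)[2]; print(delta(s,[k[0],k[1],.060],TIM[2]))
d=r.get_image("side")["color"][:,:,::-1][100:250,220:370]
cv2.imwrite(f"pics/side3.png",cv2.resize(d,None,fx=4,fy=4,interpolation=cv2.INTER_CUBIC))
E
```

```text
t 4.03 p [ 0.5483 -0.2305  0.0878] f [0.89 0.59 0.12] g 0.0001 q [-4.940e-01  2.670e-01  1.480e+00  1.000e-03  1.397e+00 -2.800e-01]
(array([-0.06,  0.09,  2.78]), array([-0.14, -0.09, -0.02]))
```

View pics/side3.png

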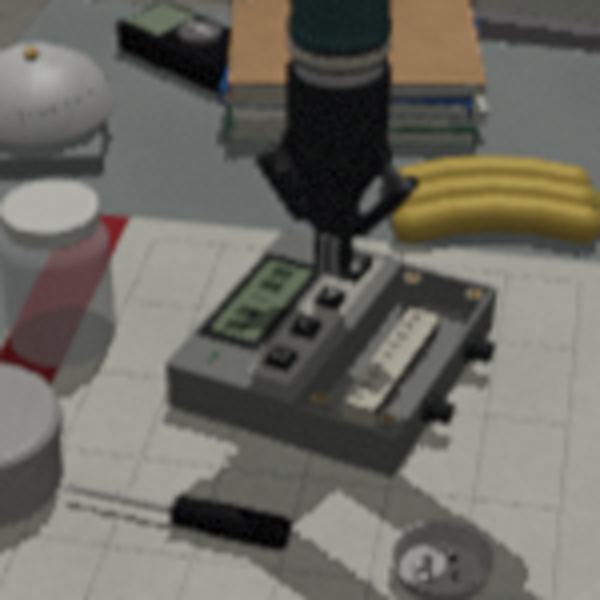

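drive_tool(deltas=[{"jaw": 0, "xyz": [-0.05, 0.08, 2.2], "delta_rot": [0, 0, 0]}, {"jaw": 0, "xyz": [-0.05, 0.08, 2.6], "delta_rot": [0, 0, 0]}, {"jaw": 0, "xyz": [-0.05, 0.08, 2.8], "delta_rot": [0, 0, 0]}, {"jaw": 0, "xyz": [-0.05, 0.08, 3.0], "delta_rot": [0, 0, 0]}, {"jaw": 0, "xyz": [-0.05, 0.08, 3.0], "delta_rot": [0, 0, 0]}, {"jaw": 0, "xyz": [-0.05, 0.08, 3.0], "delta_rot": [0, 0, 0]}])

```text
time: 4.82
tool_pos: [0.5494, -0.2303, 0.062]
orientation: [0.778, 0.628, 0.0, -0.001]
wrist_force: [-5.0, 5.0, 10.9]
grip_width: 0.0002
```

drive_tool(deltas=[{"jaw": 0, "xyz": [0, 0, -3], "delta_rot": [0, 0, 0]}, {"jaw": 0, "xyz": [0, 0, -3], "delta_rot": [0, 0, 0]}, {"jaw": 0, "xyz": [-4.8, 0, -3], "delta_rot": [0, 0, 0]}, {"jaw": 0, "xyz": [-4.8, 0, -3], "delta_rot": [0, 0, 0]}, {"jaw": 0, "xyz": [-4.8, 0, -3], "delta_rot": [0, 0, 0]}])

```text
time: 5.45
tool_pos: [0.5391, -0.2783, 0.0883]
orientation: [0.778, 0.628, -0.0, -0.001]
wrist_force: [0.1, -0.4, -0.2]
grip_width: 0.0001
```

```bash
python3 - <<'E'
from h import *; from cell import r
s=r.sense(); show(s)
k=place(TIM,KEY)[3]; print(delta(s,[k[0],k[1],.060],TIM[2]))
E
```

```text
t 5.45 p [ 0.5391 -0.2783  0.0883] f [ 0.13 -0.37 -0.24] g 0.0001 q [-0.57   0.291  1.449  0.     1.403 -0.357]
(array([ 0.01, -0.02,  2.83]), array([-0.08, -0.06, -0.03]))
```

drive_tool(deltas=[{"jaw": 0, "xyz": [0, 0, 2.2], "delta_rot": [0, 0, 0]}, {"jaw": 0, "xyz": [0, 0, 2.6], "delta_rot": [0, 0, 0]}, {"jaw": 0, "xyz": [0, 0, 2.8], "delta_rot": [0, 0, 0]}, {"jaw": 0, "xyz": [0, 0, 3.0], "delta_rot": [0, 0, 0]}, {"jaw": 0, "xyz": [0, 0, 3.0], "delta_rot": [0, 0, 0]}, {"jaw": 0, "xyz": [0, 0, 3.0], "delta_rot": [0, 0, 0]}])

```text
time: 6.2
tool_pos: [0.5392, -0.2774, 0.0619]
orientation: [0.778, 0.628, 0.0, -0.001]
wrist_force: [-5.3, 3.5, 10.5]
grip_width: -0.0001
```

drive_tool(deltas=[{"jaw": 0, "xyz": [0, 0, -3], "delta_rot": [0, 0, 0]}, {"jaw": 0, "xyz": [0, 0, -6], "delta_rot": [0, 0, 0]}, {"jaw": 0, "xyz": [0, 0, -13], "delta_rot": [0, 0, 0]}, {"jaw": 0, "xyz": [0, 0, -15], "delta_rot": [0, 0, 0]}])

```text
time: 6.7
tool_pos: [0.5409, -0.279, 0.2145]
orientation: [0.778, 0.628, 0.001, 0.004]
wrist_force: [-0.1, -0.4, 0.1]
grip_width: 0.0
```

```bash
python3 - <<'E'
from h import *; from cell import r
s=r.sense(); show(s)
print(delta(s,[COV[0],COV[1],.2],TIM[2]+1.5))
E
```

```text
t 6.7 p [ 0.5409 -0.279   0.2145] f [-0.08 -0.36  0.1 ] g 0.0 q [-0.569  0.22   1.281  0.     1.633 -0.357]
(array([44.57, -8.63,  1.27]), array([  0.21,   0.42, -85.9 ]))
```

drive_tool(deltas=[{"jaw": 8.5, "xyz": [5, -1, 1.2], "delta_rot": [0, 0, -10]}, {"jaw": 8.5, "xyz": [10, -2, 1.2], "delta_rot": [0, 0, -20]}, {"jaw": 8.5, "xyz": [15.5, -3, 1.2], "delta_rot": [0, 0, -30]}, {"jaw": 8.5, "xyz": [20.5, -4, 1.2], "delta_rot": [0, 0, -40]}, {"jaw": 8.5, "xyz": [25.5, -5, 1.2], "delta_rot": [0, 0, -50]}, {"jaw": 8.5, "xyz": [30.5, -6, 1.2], "delta_rot": [0, 0, -60]}, {"jaw": 8.5, "xyz": [36, -7, 1.2], "delta_rot": [0, 0, -70]}, {"jaw": 8.5, "xyz": [41, -8, 1.2], "delta_rot": [0, 0, -80]}, {"jaw": 8.5, "xyz": [44.5, -8.6, 1.2], "delta_rot": [0.2, 0.4, -86]}, {"jaw": 8.5, "xyz": [44.5, -8.6, 1.2], "delta_rot": [0.2, 0.4, -86]}])

```text
time: 7.95
tool_pos: [0.549, 0.1772, 0.1973]
orientation: [0.139, 0.99, 0.002, -0.003]
wrist_force: [0.1, -0.2, 0.9]
grip_width: 0.0848
```

```bash
python3 - <<'E'
from h import *; from cell import r
s=r.sense(); show(s)
print(delta(s,[COV[0],COV[1],.13],COV[2]))
d=r.get_image("side")["color"][:,:,::-1][100:250,220:370]
cv2.imwrite(f"pics/side4.png",cv2.resize(d,None,fx=4,fy=4,interpolation=cv2.INTER_CUBIC))
E
```

```text
t 7.95 p [0.549  0.1772 0.1973] f [ 0.1  -0.21  0.87] g 0.0848 q [ 0.211  0.164  1.381  0.005  1.602 -1.081]
(array([-0.26, -0.2 ,  6.73]), array([  0.4 ,  -0.23, -81.93]))
```

View pics/side4.png

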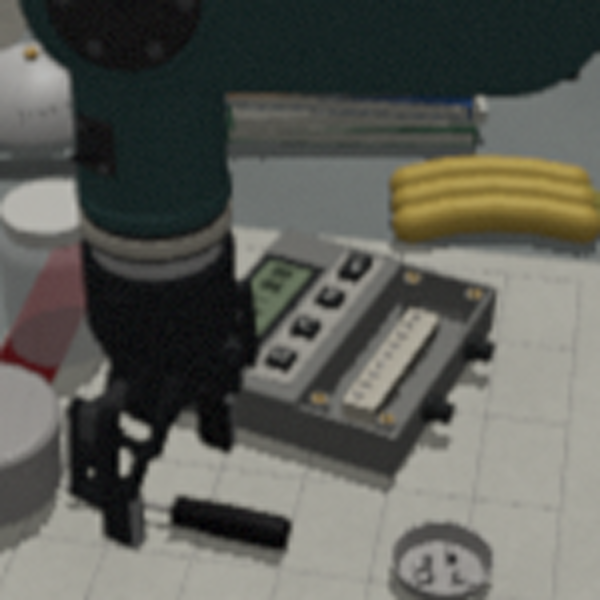

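drive_tool(deltas=[{"jaw": 8.5, "xyz": [-0.26, -0.2, 1], "delta_rot": [0.4, -0.2, -10]}, {"jaw": 8.5, "xyz": [-0.26, -0.2, 2], "delta_rot": [0.4, -0.2, -20]}, {"jaw": 8.5, "xyz": [-0.26, -0.2, 3], "delta_rot": [0.4, -0.2, -30]}, {"jaw": 8.5, "xyz": [-0.26, -0.2, 4], "delta_rot": [0.4, -0.2, -40]}, {"jaw": 8.5, "xyz": [-0.26, -0.2, 5], "delta_rot": [0.4, -0.2, -50]}, {"jaw": 8.5, "xyz": [-0.26, -0.2, 6], "delta_rot": [0.4, -0.2, -60]}, {"jaw": 8.5, "xyz": [-0.26, -0.2, 6.7], "delta_rot": [0.4, -0.2, -69]}, {"jaw": 8.5, "xyz": [-0.26, -0.2, 6.7], "delta_rot": [0.4, -0.2, -76]}, {"jaw": 8.5, "xyz": [-0.26, -0.2, 6.7], "delta_rot": [0.4, -0.2, -80]}, {"jaw": 8.5, "xyz": [-0.26, -0.2, 6.7], "delta_rot": [0.4, -0.2, -81.9]}])

```text
time: 9.25
tool_pos: [0.5511, 0.1708, 0.1305]
orientation: [-0.542, 0.84, -0.0, -0.0]
wrist_force: [0.1, -1.0, 0.1]
grip_width: 0.0851
```

```bash
python3 - <<'E'
from h import *; from cell import r
s=r.sense(); show(s)
print(delta(s,[COV[0],COV[1],.04],COV[2]))
for n in ("top","side"):
    d=r.get_image(n)["color"][:,:,::-1]
    d=d[150:300,150:300] if n=="top" else d[190:340,190:340]
    cv2.imwrite(f"pics/{n}5.png",cv2.resize(d,None,fx=4,fy=4,interpolation=cv2.INTER_CUBIC))
E
```

```text
t 9.25 p [0.5511 0.1708 0.1305] f [ 0.07 -1.    0.09] g 0.0851 q [ 2.030e-01  1.960e-01  1.478e+00 -1.000e-03  1.468e+00 -2.513e+00]
(array([-0.35,  0.23,  9.04]), array([-0.02, -0.06, -0.35]))
```

View pics/side5.png

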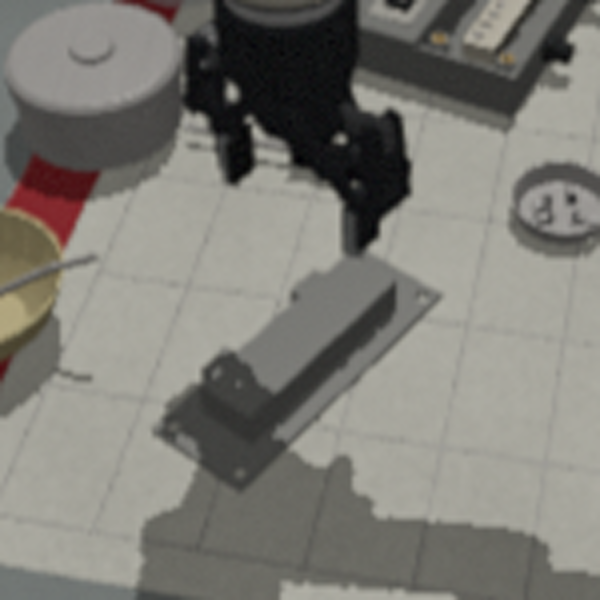

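View pics/top5.png

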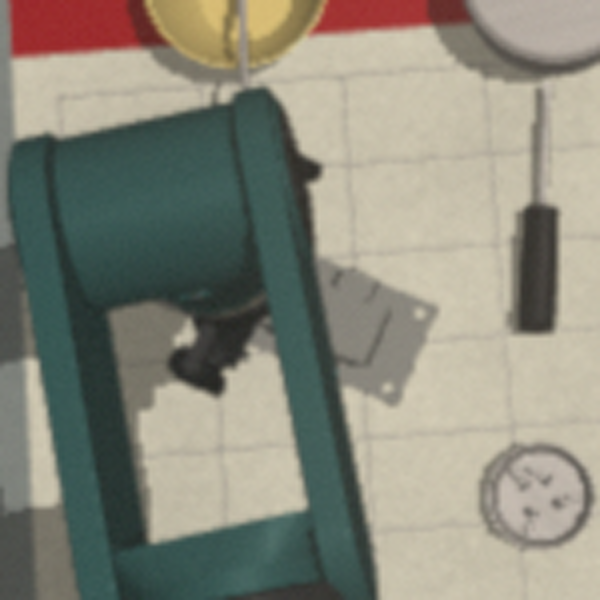

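drive_tool(deltas=[{"jaw": 8.5, "xyz": [-0.35, 0.23, 3], "delta_rot": [0, 0, 0]}, {"jaw": 8.5, "xyz": [-0.35, 0.23, 7], "delta_rot": [0, 0, 0]}, {"jaw": 8.5, "xyz": [-0.35, 0.23, 8], "delta_rot": [0, 0, 0]}, {"jaw": 8.5, "xyz": [-0.35, 0.23, 8], "delta_rot": [0, 0, 0]}, {"jaw": 8.5, "xyz": [-0.35, 0.23, 8], "delta_rot": [0, 0, 0]}])

```text
time: 9.98
tool_pos: [0.5518, 0.1762, 0.0523]
orientation: [-0.542, 0.84, -0.001, 0.001]
wrist_force: [1.1, -0.1, -0.0]
grip_width: 0.0849
```

```bash
python3 - <<'E'
from h import *; from cell import r
s=r.sense(); show(s)
print(delta(s,[COV[0],COV[1],.021],COV[2]))
for n in ("side",):
    d=r.get_image(n)["color"][:,:,::-1]
    d=d[150:300,150:300] if n=="top" else d[190:340,190:340]
    cv2.imwrite(f"pics/{n}6.png",cv2.resize(d,None,fx=4,fy=4,interpolation=cv2.INTER_CUBIC))
E
```

```text
t 9.97 p [0.5518 0.1762 0.0523] f [ 1.09 -0.08 -0.04] g 0.0849 q [ 2.120e-01  2.640e-01  1.561e+00 -1.000e-03  1.314e+00 -2.505e+00]
(array([0.19, 0.07, 3.13]), array([-0.17,  0.07, -0.31]))
```

View pics/side6.png

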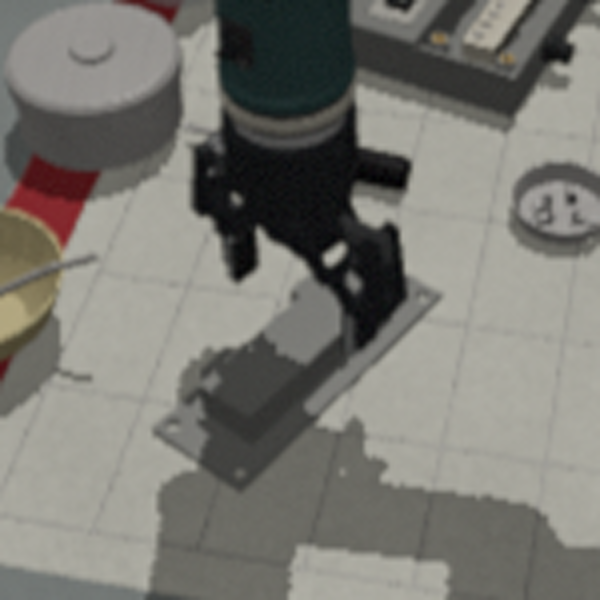

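drive_tool(deltas=[{"jaw": 8.5, "xyz": [0.19, 0.07, 2], "delta_rot": [0, 0, -0.3]}, {"jaw": 8.5, "xyz": [0.19, 0.07, 3.1], "delta_rot": [0, 0, -0.3]}, {"jaw": 8.5, "xyz": [0.19, 0.07, 3.1], "delta_rot": [0, 0, -0.3]}, {"jaw": 8.5, "xyz": [0.19, 0.07, 3.1], "delta_rot": [0, 0, -0.3]}])

```text
time: 10.52
tool_pos: [0.5496, 0.1747, 0.0201]
orientation: [-0.545, 0.839, -0.0, 0.0]
wrist_force: [0.1, 0.0, 0.4]
grip_width: 0.0852
```

drive_tool(deltas=[{"jaw": 5.5, "xyz": [0, 0, 0], "delta_rot": [0, 0, 0]}, {"jaw": 4.8, "xyz": [0, 0, 0], "delta_rot": [0, 0, 0]}, {"jaw": 4.3, "xyz": [0, 0, 0], "delta_rot": [0, 0, 0]}, {"jaw": 3.8, "xyz": [0, 0, 0], "delta_rot": [0, 0, 0]}, {"jaw": 3, "xyz": [0, 0, 0], "delta_rot": [0, 0, 0]}, {"jaw": 3, "xyz": [0, 0, 0], "delta_rot": [0, 0, 0]}, {"jaw": 3, "xyz": [0, 0, 0], "delta_rot": [0, 0, 0]}])

```text
time: 11.4
tool_pos: [0.5498, 0.1746, 0.0202]
orientation: [-0.545, 0.839, -0.001, 0.001]
wrist_force: [2.3, -0.9, 5.5]
grip_width: 0.0387
```

```bash
python3 - <<'E'
from h import *; from cell import r
s=r.sense(); show(s)
print(delta(s,[COV[0],COV[1],.021],COV[2]))
for n in ("side",):
    d=r.get_image(n)["color"][:,:,::-1]
    d=d[150:300,150:300] if n=="top" else d[190:340,190:340]
    cv2.imwrite(f"pics/{n}7.png",cv2.resize(d,None,fx=4,fy=4,interpolation=cv2.INTER_CUBIC))
E
```

```text
t 11.4 p [0.5498 0.1746 0.0202] f [ 2.34 -0.86  5.54] g 0.0387 q [ 2.100e-01  2.940e-01  1.594e+00 -1.000e-03  1.252e+00 -2.513e+00]
(array([-0.05, -0.05, -0.08]), array([-0.11,  0.01,  0.01]))
```

View pics/side7.png

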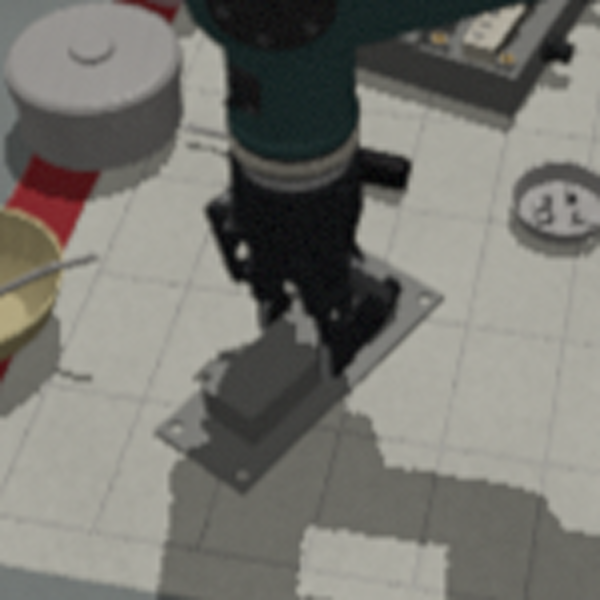

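drive_tool(deltas=[{"jaw": 3, "xyz": [0, 0, -0.5], "delta_rot": [0, 0, 0]}, {"jaw": 3, "xyz": [0, 0, -2], "delta_rot": [0, 0, 0]}, {"jaw": 3, "xyz": [0, 0, -5], "delta_rot": [0, 0, 0]}, {"jaw": 3, "xyz": [0, 0, -9], "delta_rot": [0, 0, 0]}, {"jaw": 3, "xyz": [0, 0, -13], "delta_rot": [0, 0, 0]}, {"jaw": 3, "xyz": [0, 0, -16], "delta_rot": [0, 0, 0]}, {"jaw": 3, "xyz": [0, 0, -16], "delta_rot": [0, 0, 0]}, {"jaw": 3, "xyz": [0, 0, -16], "delta_rot": [0, 0, 0]}])

```text
time: 12.45
tool_pos: [0.548, 0.1746, 0.1777]
orientation: [-0.545, 0.839, 0.0, -0.002]
wrist_force: [-0.0, -0.8, -0.5]
grip_width: 0.0389
```

```bash
python3 - <<'E'
from h import *; from cell import r
s=r.sense(); show(s)
g=place(TIM,[[-.055,0,0]])[0]; print(g)
print(delta(s,[.5,0,.19],COV[2]-1.47))
print(delta(s,[g[0],g[1],.19],COV[2]-1.47))
for n in ("side",):
    d=r.get_image(n)["color"][:,:,::-1]
    d=d[100:250,190:340]
    cv2.imwrite(f"pics/{n}8.png",cv2.resize(d,None,fx=4,fy=4,interpolation=cv2.INTER_CUBIC))
E
```

```text
t 12.45 p [0.548  0.1746 0.1777] f [-0.   -0.77 -0.5 ] g 0.0389 q [ 2.100e-01  1.680e-01  1.415e+00 -1.000e-03  1.562e+00 -2.513e+00]
[ 0.48524294 -0.19487338  0.        ]
(array([17.91, -2.71, -1.2 ]), array([ 1.000e-02, -2.100e-01,  8.424e+01]))
(array([36.31, -9.29, -1.17]), array([ 1.000e-02, -2.100e-01,  8.424e+01]))
```

View pics/side8.png

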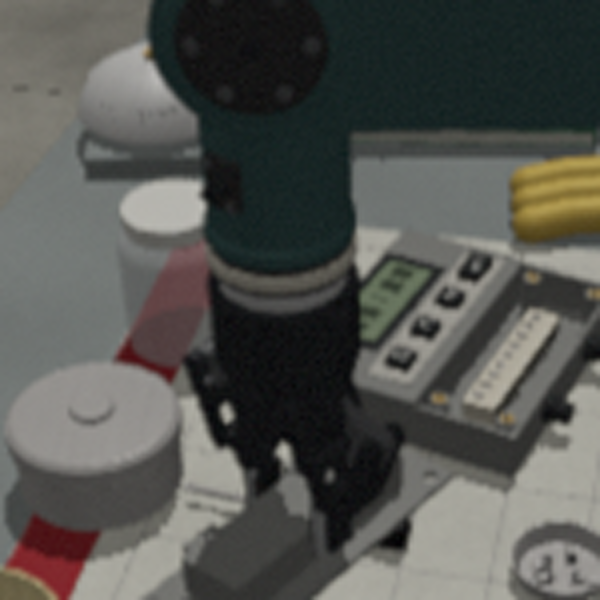

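drive_tool(deltas=[{"jaw": 3, "xyz": [3, -0.8, -1.2], "delta_rot": [0, -0.2, 8]}, {"jaw": 3, "xyz": [7, -1.8, -1.2], "delta_rot": [0, -0.2, 17]}, {"jaw": 3, "xyz": [11, -2.8, -1.2], "delta_rot": [0, -0.2, 26]}, {"jaw": 3, "xyz": [15, -3.8, -1.2], "delta_rot": [0, -0.2, 35]}, {"jaw": 3, "xyz": [19, -4.8, -1.2], "delta_rot": [0, -0.2, 44]}, {"jaw": 3, "xyz": [23, -5.8, -1.2], "delta_rot": [0, -0.2, 53]}, {"jaw": 3, "xyz": [27, -6.8, -1.2], "delta_rot": [0, -0.2, 62]}, {"jaw": 3, "xyz": [31, -7.9, -1.2], "delta_rot": [0, -0.2, 71]}, {"jaw": 3, "xyz": [34.5, -8.8, -1.2], "delta_rot": [0, -0.2, 79]}, {"jaw": 3, "xyz": [36.3, -9.3, -1.2], "delta_rot": [0, -0.2, 84]}])

```text
time: 13.75
tool_pos: [0.4848, -0.196, 0.189]
orientation: [0.159, 0.987, 0.001, -0.001]
wrist_force: [0.2, 0.9, -1.5]
grip_width: 0.039
```

```bash
python3 - <<'E'
from h import *; from cell import r
s=r.sense(); show(s)
g=place(TIM,[[-.055,0,0]])[0]
print(delta(s,[g[0],g[1],.16],TIM[2]))
E
```

```text
t 13.75 p [ 0.4848 -0.196   0.189 ] f [ 0.23  0.87 -1.5 ] g 0.039 q [-4.940e-01  4.700e-02  1.525e+00  1.000e-03  1.572e+00 -1.745e+00]
(array([-0.01,  0.12,  2.9 ]), array([-1.00e-02, -1.80e-01,  8.39e+01]))
```

drive_tool(deltas=[{"jaw": 3, "xyz": [0, 0.1, 0.5], "delta_rot": [0, -0.1, 9]}, {"jaw": 3, "xyz": [0, 0.1, 1.2], "delta_rot": [0, -0.1, 18]}, {"jaw": 3, "xyz": [0, 0.1, 2], "delta_rot": [0, -0.1, 28]}, {"jaw": 3, "xyz": [0, 0.1, 3], "delta_rot": [0, -0.1, 38]}, {"jaw": 3, "xyz": [0, 0.1, 4], "delta_rot": [0, -0.1, 48]}, {"jaw": 3, "xyz": [0, 0.1, 5], "delta_rot": [0, -0.1, 58]}, {"jaw": 3, "xyz": [0, 0.1, 6], "delta_rot": [0, -0.1, 68]}, {"jaw": 3, "xyz": [0, 0.1, 6], "delta_rot": [0, -0.1, 77]}, {"jaw": 3, "xyz": [0, 0.1, 6], "delta_rot": [0, -0.1, 82]}, {"jaw": 3, "xyz": [0, 0.1, 6], "delta_rot": [0, -0.1, 84]}])

```text
time: 15.0
tool_pos: [0.4857, -0.1932, 0.1294]
orientation: [0.777, 0.629, 0.0, -0.001]
wrist_force: [0.8, -0.2, -1.7]
grip_width: 0.0389
```

drive_tool(deltas=[{"jaw": 3, "xyz": [0, 0, 0], "delta_rot": [0, 0, 0]}, {"jaw": 3, "xyz": [0, 0, 0], "delta_rot": [0, 0, 0]}])

```text
time: 15.25
tool_pos: [0.4866, -0.1936, 0.1311]
orientation: [0.777, 0.63, 0.001, 0.001]
wrist_force: [0.3, 0.3, -2.7]
grip_width: 0.0393
```

```bash
python3 - <<'E'
from h import *; from cell import r
s=r.sense(); show(s)
g=place(TIM,[[-.055,0,0]])[0]
print(delta(s,[g[0],g[1],.0702],TIM[2]))
for n in ("side","top"):
    d=r.get_image(n); np.savez(f"{n}9.npz",**d); d=d["color"][:,:,::-1]
    d=d[100:250,220:370] if n=="side" else d[170:290,290:440]
    cv2.imwrite(f"pics/{n}9.png",cv2.resize(d,None,fx=4,fy=4,interpolation=cv2.INTER_CUBIC))
E
```

```text
t 15.25 p [ 0.4866 -0.1936  0.1311] f [ 0.26  0.3  -2.65] g 0.0393 q [-4.880e-01  7.800e-02  1.609e+00  1.000e-03  1.451e+00 -2.790e-01]
(array([-0.15, -0.12,  6.09]), array([ 0.15, -0.01,  0.24]))
```

View pics/side9.png

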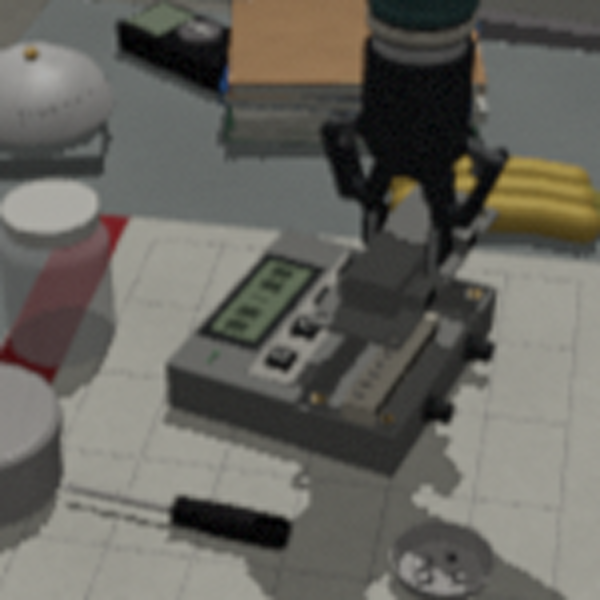

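View pics/top9.png

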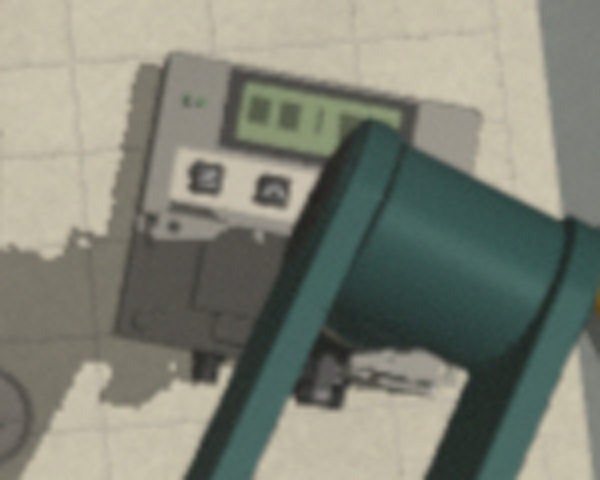

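The cover hangs over the compartment with its hood side towards the glands. I'll lower partway and trim.

drive_tool(deltas=[{"jaw": 3, "xyz": [-0.1, -0.1, 2], "delta_rot": [0.1, 0, 0.2]}, {"jaw": 3, "xyz": [-0.15, -0.12, 4], "delta_rot": [0.1, 0, 0.2]}, {"jaw": 3, "xyz": [-0.15, -0.12, 5], "delta_rot": [0.1, 0, 0.2]}, {"jaw": 3, "xyz": [-0.15, -0.12, 5.6], "delta_rot": [0.1, 0, 0.2]}, {"jaw": 3, "xyz": [-0.15, -0.12, 5.6], "delta_rot": [0.1, 0, 0.2]}, {"jaw": 3, "xyz": [-0.15, -0.12, 5.6], "delta_rot": [0.1, 0, 0.2]}, {"jaw": 3, "xyz": [-0.15, -0.12, 5.6], "delta_rot": [0.1, 0, 0.2]}])

```text
time: 16.23
tool_pos: [0.4859, -0.1952, 0.0763]
orientation: [0.778, 0.628, 0.001, 0.001]
wrist_force: [-0.8, 0.2, -1.5]
grip_width: 0.039
```

```bash
python3 - <<'E'
from h import *; from cell import r
s=r.sense(); show(s)
g=place(TIM,[[-.055,0,0]])[0]
ds=[]
for n in ("side","top"):
    d=r.get_image(n); np.savez(f"{n}10.npz",**d); d=d["color"][:,:,::-1]
    d=d[140:240,270:370] if n=="side" else d[200:290,300:420]
    cv2.imwrite(f"pics/{n}10.png",cv2.resize(d,None,fx=6,fy=6,interpolation=cv2.INTER_CUBIC))
    s=r.sense(); show(s); print(delta(s,[g[0],g[1],.0702],TIM[2]))
E
```

```text
t 16.23 p [ 0.4859 -0.1952  0.0763] f [-0.82  0.24 -1.54] g 0.039 q [-0.491  0.124  1.675  0.     1.34  -0.278]
t 16.27 p [ 0.4858 -0.1952  0.0762] f [ 0.75 -0.94 -1.76] g 0.0388 q [-0.491  0.124  1.675  0.     1.34  -0.278]
(array([ 0.02, -0.07,  0.6 ]), array([0.16, 0.02, 0.  ]))
t 16.32 p [ 0.4857 -0.1952  0.0761] f [ 0.16 -0.28 -1.31] g 0.0389 q [-0.491  0.124  1.675  0.     1.34  -0.278]
(array([ 0.02, -0.06,  0.59]), array([0.15, 0.02, 0.  ]))
```

View pics/side10.png

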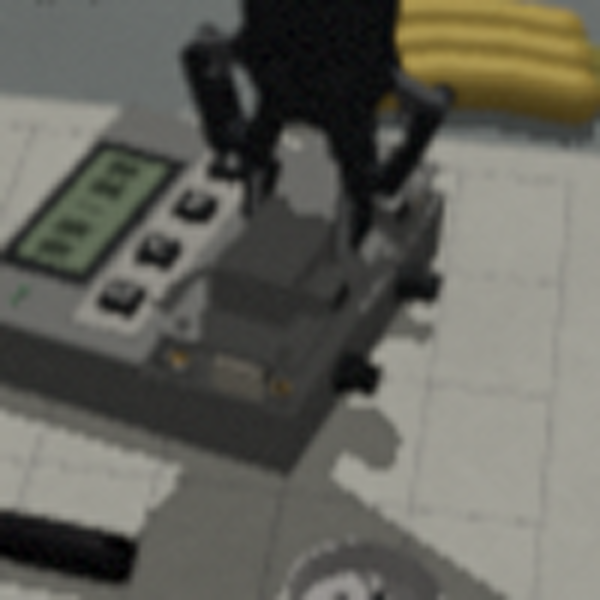

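View pics/top10.png

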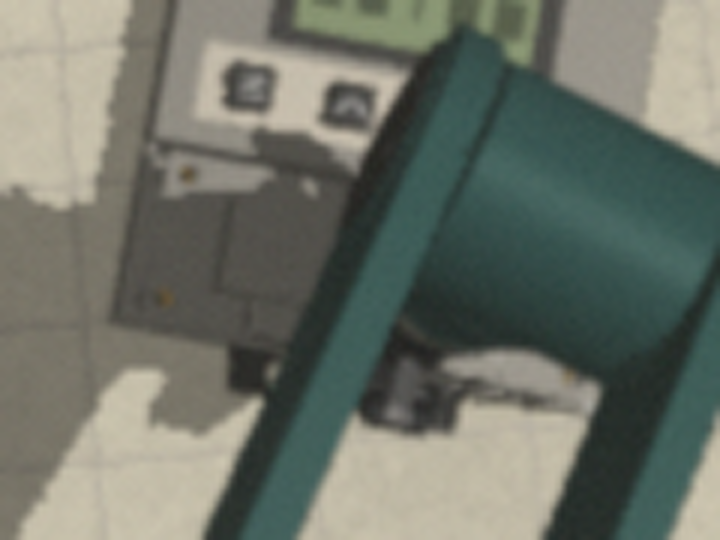

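drive_tool(deltas=[{"jaw": 3, "xyz": [0, -0.05, 0.3], "delta_rot": [0.1, 0, 0]}, {"jaw": 3, "xyz": [0, -0.05, 0.6], "delta_rot": [0.1, 0, 0]}, {"jaw": 3, "xyz": [0, -0.05, 0.6], "delta_rot": [0.1, 0, 0]}, {"jaw": 3, "xyz": [0, -0.05, 0.6], "delta_rot": [0.1, 0, 0]}, {"jaw": 3, "xyz": [0, -0.05, 0.6], "delta_rot": [0.1, 0, 0]}, {"jaw": 3, "xyz": [0, -0.05, 0.6], "delta_rot": [0.1, 0, 0]}])

```text
time: 17.08
tool_pos: [0.485, -0.1949, 0.0697]
orientation: [0.778, 0.628, -0.0, 0.0]
wrist_force: [-0.2, 0.0, -1.7]
grip_width: 0.0393
```

```bash
python3 - <<'E'
from h import *; from cell import r
s=r.sense(); show(s)
g=place(TIM,[[-.055,0,0]])[0]
acc={}
for n in ("side","top"):
    ims=[]
    for i in range(6):
        d=r.get_image(n); ims.append(d["color"].astype(float))
    s=r.sense(); print(delta(s,[g[0],g[1],.0702],TIM[2]))
    d["color"]=np.mean(ims,0); np.savez(f"{n}11.npz",**d); c=d["color"].clip(0,255).astype(np.uint8)[:,:,::-1]
    c=c[155:215,280:360] if n=="side" else c[220:270,316:366]
    if n=="top": c=np.clip(c.astype(float)*1.6,0,255).astype(np.uint8)
    f=10 if n=="side" else 12
    cv2.imwrite(f"pics/{n}11.png",cv2.resize(c,None,fx=f,fy=f,interpolation=cv2.INTER_CUBIC))
t=dict(np.load("top11.npz")); c=t["color"][245:275,380:410][:,:,::-1].clip(0,255).astype(np.uint8)
cv2.imwrite("pics/top11b.png",cv2.resize(c,None,fx=16,fy=16,interpolation=cv2.INTER_CUBIC))
E
```

```text
t 17.07 p [ 0.485  -0.1949  0.0697] f [-0.2   0.03 -1.68] g 0.0393 q [-0.491  0.13   1.682 -0.     1.329 -0.278]
(array([ 0.01,  0.02, -0.06]), array([-0.  ,  0.01,  0.  ]))
(array([ 0.01,  0.03, -0.07]), array([-0.,  0.,  0.]))
```

View pics/side11.png

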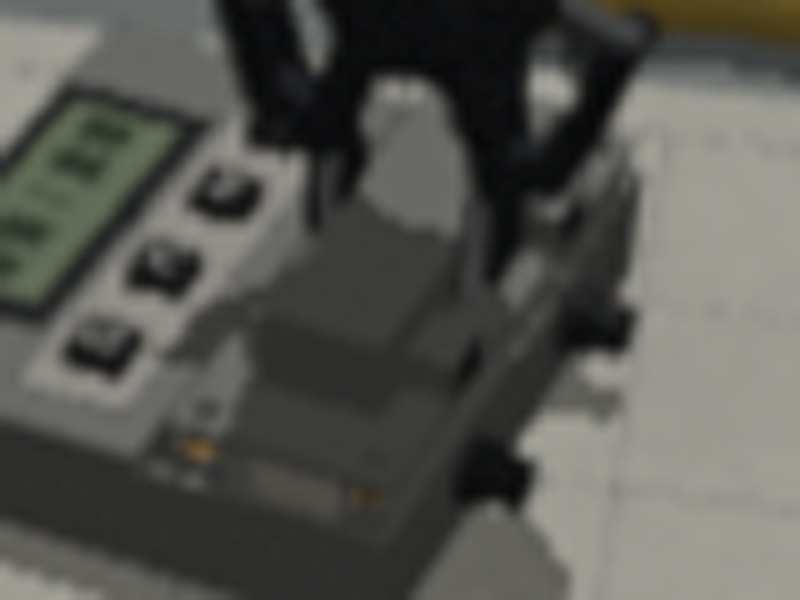

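View pics/top11.png

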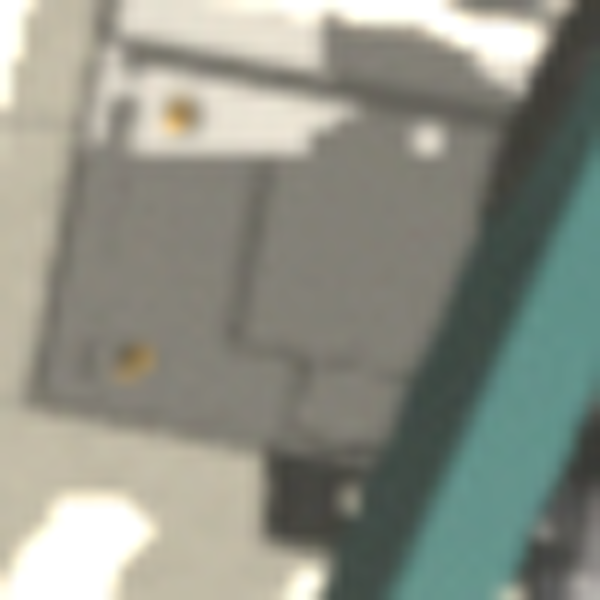

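View pics/top11b.png

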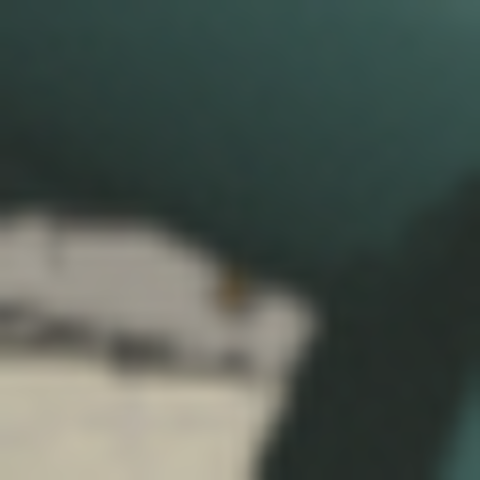

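```bash
cat > ov.py <<'E'
from h import *
def overlay(npz,n,pose,zb,box,f,gain,out):
    d=dict(np.load(npz)); x0,y0,x1,y1=box
    c=np.clip(d["color"][y0:y1,x0:x1,::-1].astype(float)*gain,0,255).astype(np.uint8)
    c=cv2.resize(c,None,fx=f,fy=f,interpolation=cv2.INTER_CUBIC)
    def dr(Q,col,p):
        u=(proj(d,place(p,Q))-[x0,y0]+.5)*f-.5
        cv2.polylines(c,[np.round(u*8).astype(int).reshape(-1,1,2)],True,col,1,cv2.LINE_AA,3)
    rect=lambda a,b,e,g,z:np.array([[a,e,z],[b,e,z],[b,g,z],[a,g,z]])
    circ=lambda x,y,r,z:np.array([[x+r*np.cos(t),y+r*np.sin(t),z] for t in np.linspace(0,6.28,24,endpoint=False)])
    dr(rect(-.036,.036,-.098,.098,zb+.004),(0,0,255),pose)
    dr(rect(-.02,.02,-.07,.07,zb+.03),(0,0,255),pose)
    for q in HOL: dr(circ(q[0],q[1],.004,zb+.004),(0,255,0),pose); dr(circ(q[0],q[1],.004,zb),(0,255,0),pose)
    for q in (.042,-.042): dr(rect(-.036,-.02,q-.012,q+.012,zb+.018),(255,0,255),pose)
    for q in THR: dr(circ(q[0],q[1],.002,.04),(255,255,0),TIM)
    cv2.imwrite(out,c)
E
python3 - <<'E'
from ov import *
g=place(TIM,[[-.055,0,0]])[0]; P=[g[0],g[1],TIM[2]]
overlay("top11.npz","top",P,.05,(316,220,366,270),12,1.6,"pics/o1.png")
overlay("side11.npz","side",P,.05,(280,155,360,215),10,1.8,"pics/o2.png")
E
```

```text
(no output)
```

View pics/o1.png

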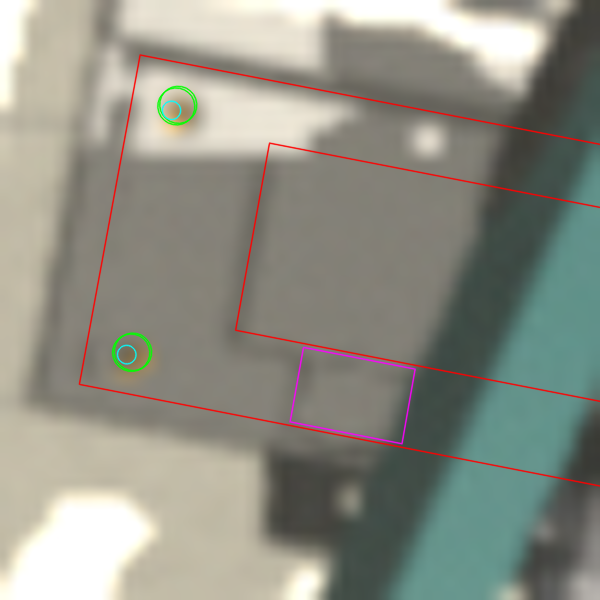

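View pics/o2.png

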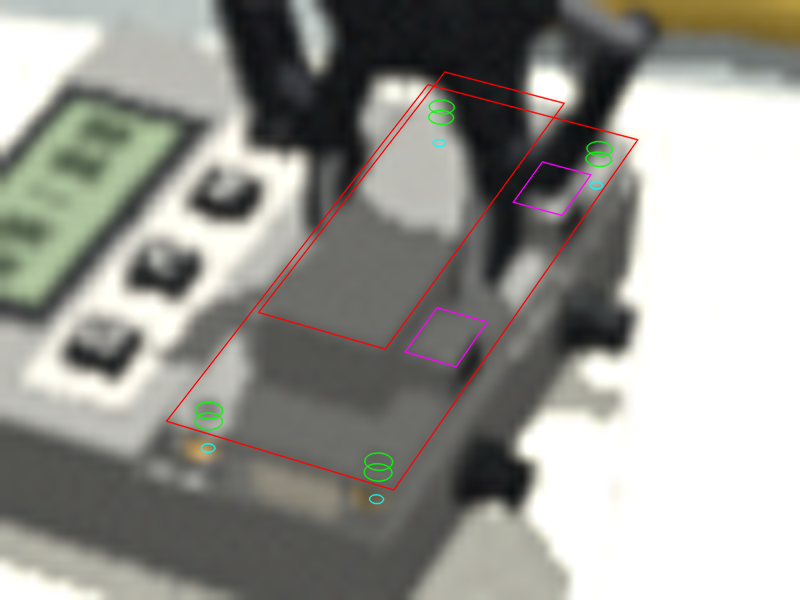

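```bash
python3 - <<'E'
import numpy as np,cv2
t=np.load("top11.npz")["color"];s=np.load("side11.npz")["color"]
def enh(a,x0,y0,x1,y1,f,lo,hi,out):
    c=a[y0:y1,x0:x1,::-1]; c=np.clip((c-lo)/(hi-lo)*255,0,255).astype(np.uint8)
    cv2.imwrite(out,cv2.resize(c,None,fx=f,fy=f,interpolation=cv2.INTER_LANCZOS4))
enh(t,316,222,356,262,15,50,120,"pics/e1.png")
enh(s,290,175,340,213,15,25,110,"pics/e2.png")
E
```

```text
(no output)
```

View pics/e1.png

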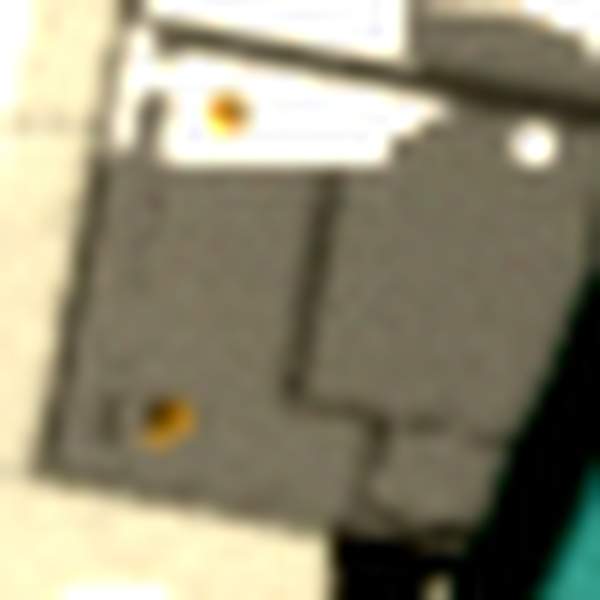

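View pics/e2.png

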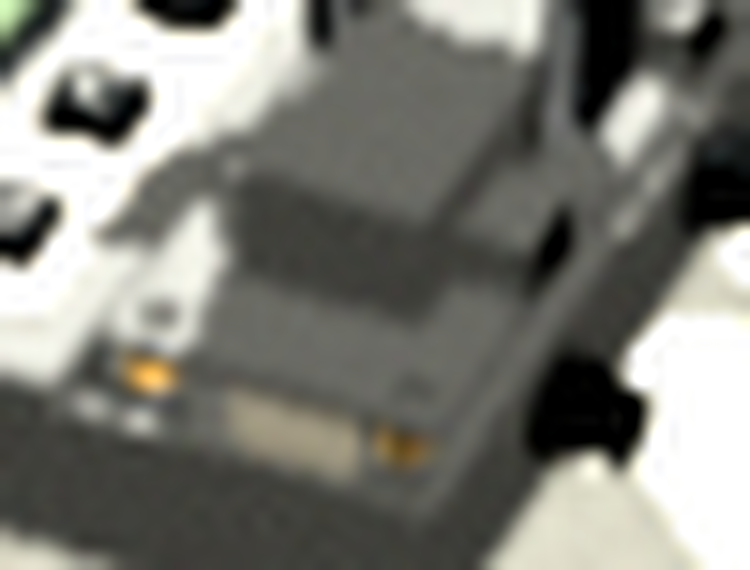

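```bash
cat > ov2.py <<'E'
from h import *
rect=lambda a,b,e,g,z:np.array([[a,e,z],[b,e,z],[b,g,z],[a,g,z]])
circ=lambda x,y,r,z:np.array([[x+r*np.cos(t),y+r*np.sin(t),z] for t in np.linspace(0,6.28,24,endpoint=False)])
def overlay(npz,tim,dxyz,zb,box,f,lo,hi,out,rot=(0,0,0)):
    """cover at compartment centre of tim + dxyz (timer axes), small rotation rot (deg) about cover's x,y,z"""
    d=dict(np.load(npz)); x0,y0,x1,y1=box
    c=d["color"][y0:y1,x0:x1,::-1].astype(float); c=np.clip((c-lo)/(hi-lo)*255,0,255).astype(np.uint8)
    c=cv2.resize(c,None,fx=f,fy=f,interpolation=cv2.INTER_LANCZOS4)
    Rr=R.from_rotvec(np.radians(rot))
    def dr(Q,col,cov=True):
        Q=np.array(Q,float)
        if cov: Q=Rr.apply(Q-[0,0,.02])+[0,0,.02]+[-.055+dxyz[0],dxyz[1],zb+dxyz[2]]
        u=(proj(d,place(tim,Q))-[x0,y0]+.5)*f-.5
        cv2.polylines(c,[np.round(u*8).astype(int).reshape(-1,1,2)],True,col,1,cv2.LINE_AA,3)
    dr(rect(-.036,.036,-.098,.098,.004),(0,0,255)); dr(rect(-.036,.036,-.098,.098,0),(0,0,160))
    dr(rect(-.02,.02,-.07,.07,.03),(0,0,255)); dr(rect(-.02,.02,-.07,.07,.004),(0,0,160))
    for q in HOL: dr(circ(q[0],q[1],.004,.004),(0,255,0)); dr(circ(q[0],q[1],.004,0),(0,255,0))
    for q in (.042,-.042): dr(rect(-.036,-.02,q-.012,q+.012,.018),(255,0,255)); dr(rect(-.036,-.02,q-.012,q+.012,.004),(255,0,255))
    for q in THR: dr(circ(q[0],q[1],.002,.04),(255,255,0),False)
    dr(rect(-.095,-.015,-.105,.105,.04),(255,255,0),False)
    cv2.imwrite(out,c)
E
python3 - <<'E'
from ov2 import *
# expected (tool-based) cover offset in side/top timer frames
T=[.5386,-.2065,-.2128]; S=[.54095,-.20675,-.2133]
overlay("top11.npz",T,(0,0,0),.05,(316,222,356,262),15,50,120,"pics/o3.png")
overlay("side11.npz",S,(-.0016,0,0),.05,(290,175,340,213),15,25,110,"pics/o4.png")
E
```

```text
(no output)
```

View pics/o3.png

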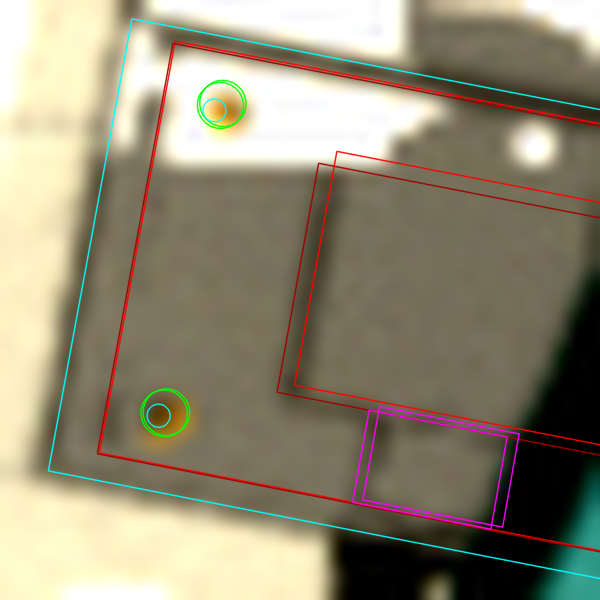

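View pics/o4.png

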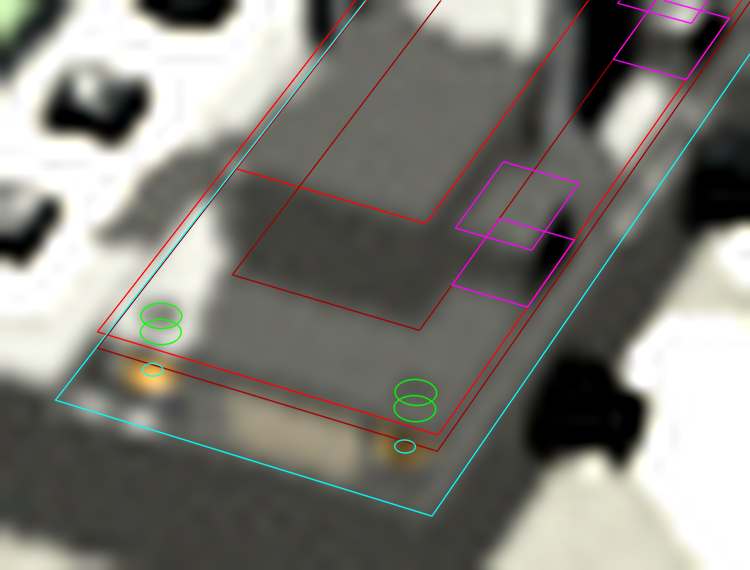

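```bash
cat > prof.py <<'E'
from ov2 import *
from scipy.ndimage import map_coordinates
def band(d,tim,Qa,Qb,Qa2,Qb2,name,cov=(0,0,0),zb=.05,lo=.1,hi=.9):
    """edge top a-b, base a2-b2 (cover frame); darkness-weighted offset from band midline, px; positive along normal"""
    f=lambda q:proj(d,place(tim,np.array([q])+[-.055+cov[0],cov[1],zb+cov[2]]))[0]
    A,B,A2,B2=map(f,(Qa,Qb,Qa2,Qb2)); m0,m1=(A+A2)/2,(B+B2)/2
    t=(m1-m0)/np.linalg.norm(m1-m0); n=np.array([-t[1],t[0]]); w=abs(np.dot((A2-A),n))
    g=d["color"].mean(2); offs=np.arange(-4,4.01,.25)
    ss=np.linspace(lo,hi,40)
    pr=[np.mean([map_coordinates(g,[[ (m0+s*(m1-m0)+o*n)[1]],[(m0+s*(m1-m0)+o*n)[0]]],order=1)[0] for s in ss]) for o in offs]
    print(name,"n",n.round(2),"w",round(w,2)); print("  "," ".join(f"{o:.1f}:{p:.0f}" for o,p in zip(offs[::2],pr[::2])))
E
python3 - <<'E'
from prof import *
T=[.5386,-.2065,-.2128]; d=dict(np.load("top11.npz"))
band(d,T,[.018,.07,.03],[-.02,.07,.03],[.018,.07,.004],[-.02,.07,.004],"box left",lo=.2,hi=.9)
band(d,T,[-.02,.07,.03],[-.02,.054,.03],[-.02,.07,.004],[-.02,.054,.004],"box bottom",lo=.25,hi=.9)
band(d,T,[-.02,.054,.018],[-.036,.054,.018],[-.02,.054,.004],[-.036,.054,.004],"hood left")
band(d,T,[-.036,.054,.018],[-.036,.04,.018],[-.036,.054,.0],[-.036,.04,.0],"hood bottom",)
band(d,T,[.036,.098,.004],[-.036,.098,.004],[.036,.098,0],[-.036,.098,0],"flange left")
band(d,T,[-.036,.098,.004],[-.036,.056,.004],[-.036,.098,0],[-.036,.056,0],"flange bottom")
band(d,T,[.036,.098,.004],[.036,.05,.004],[.036,.098,0],[.036,.05,0],"flange top")
E
```

```text
box left n [-0.98 -0.18] w 1.06
   -4.0:80 -3.5:80 -3.0:79 -2.5:79 -2.0:77 -1.5:74 -1.0:70 -0.5:68 0.0:70 0.5:73 1.0:77 1.5:79 2.0:80 2.5:80 3.0:80 3.5:80 4.0:80
box bottom n [-0.19  0.98] w 0.68
   -4.0:79 -3.5:79 -3.0:79 -2.5:79 -2.0:79 -1.5:79 -1.0:78 -0.5:77 0.0:74 0.5:73 1.0:73 1.5:75 2.0:78 2.5:79 3.0:79 3.5:79 4.0:80
hood left n [-0.98 -0.18] w 0.64
   -4.0:78 -3.5:78 -3.0:78 -2.5:78 -2.0:77 -1.5:75 -1.0:72 -0.5:71 0.0:72 0.5:74 1.0:76 1.5:78 2.0:79 2.5:79 3.0:79 3.5:79 4.0:79
hood bottom n [-0.19  0.98] w 0.37
   -4.0:76 -3.5:77 -3.0:77 -2.5:78 -2.0:79 -1.5:79 -1.0:78 -0.5:76 0.0:73 0.5:70 1.0:67 1.5:63 2.0:59 2.5:51 3.0:46 3.5:44 4.0:43
flange left n [-0.98 -0.18] w 0.12
   -4.0:87 -3.5:88 -3.0:90 -2.5:92 -2.0:93 -1.5:92 -1.0:89 -0.5:86 0.0:84 0.5:83 1.0:84 1.5:86 2.0:87 2.5:85 3.0:82 3.5:83 4.0:90
flange bottom n [-0.19  0.98] w 0.08
   -4.0:78 -3.5:78 -3.0:79 -2.5:79 -2.0:80 -1.5:81 -1.0:81 -0.5:80 0.0:80 0.5:79 1.0:79 1.5:79 2.0:84 2.5:91 3.0:101 3.5:109 4.0:113
flange top n [-0.19  0.98] w 0.17
   -4.0:130 -3.5:130 -3.0:128 -2.5:123 -2.0:113 -1.5:97 -1.0:82 -0.5:78 0.0:87 0.5:103 1.0:119 1.5:130 2.0:134 2.5:132 3.0:128 3.5:124 4.0:122
```

drive_tool(deltas=[{"jaw": 3, "xyz": [0.11, 0.17, -0.06], "delta_rot": [0, 0, 0]}, {"jaw": 3, "xyz": [0.11, 0.17, -0.06], "delta_rot": [0, 0, 0]}, {"jaw": 3, "xyz": [0.11, 0.17, -0.06], "delta_rot": [0, 0, 0]}, {"jaw": 3, "xyz": [0.11, 0.17, -0.06], "delta_rot": [0, 0, 0]}, {"jaw": 3, "xyz": [0.11, 0.17, -0.06], "delta_rot": [0, 0, 0]}])

```text
time: 18.3
tool_pos: [0.4869, -0.1942, 0.0702]
orientation: [0.778, 0.628, -0.0, 0.0]
wrist_force: [0.8, -0.1, -1.3]
grip_width: 0.0387
```

```bash
cat > chk.py <<'E'
import sys; k=sys.argv[1]
from prof import *; from cell import r
g=place(TIM,[[-.055,0,0]])[0]
T=[.5386,-.2065,-.2128]; S=[.54095,-.20675,-.2133]
for n in ("side","top"):
    ims=[]
    for i in range(6):
        d=r.get_image(n); ims.append(d["color"].astype(float))
    d["color"]=np.mean(ims,0); np.savez(f"{n}{k}.npz",**d)
s=r.sense(); show(s); print(delta(s,[g[0],g[1],.0702],TIM[2]))
band(d,T,[.018,.07,.03],[-.02,.07,.03],[.018,.07,.004],[-.02,.07,.004],"box left",lo=.2,hi=.9)
band(d,T,[-.02,.07,.03],[-.02,.054,.03],[-.02,.07,.004],[-.02,.054,.004],"box bottom",lo=.25,hi=.9)
band(d,T,[-.02,.054,.018],[-.036,.054,.018],[-.02,.054,.004],[-.036,.054,.004],"hood left")
overlay(f"top{k}.npz",T,(0,0,0),.05,(316,222,356,262),15,50,120,f"pics/p{k}t.png")
overlay(f"top{k}.npz",T,(0,0,0),.05,(380,245,410,275),18,30,150,f"pics/p{k}r.png")
overlay(f"side{k}.npz",S,(0,0,0),.05,(290,150,350,213),12,25,110,f"pics/p{k}s.png")
E
python3 chk.py 12
```

```text
t 18.9 p [ 0.4869 -0.1942  0.0702] f [-0.48 -1.01 -0.95] g 0.0389 q [-0.488  0.133  1.678 -0.     1.331 -0.275]
(array([-0.1 , -0.15, -0.  ]), array([-0.  ,  0.01,  0.01]))
box left n [-0.98 -0.18] w 1.06
   -4.0:79 -3.5:79 -3.0:79 -2.5:79 -2.0:79 -1.5:77 -1.0:73 -0.5:69 0.0:69 0.5:71 1.0:74 1.5:77 2.0:79 2.5:80 3.0:80 3.5:80 4.0:80
box bottom n [-0.19  0.98] w 0.68
   -4.0:79 -3.5:79 -3.0:79 -2.5:79 -2.0:79 -1.5:78 -1.0:76 -0.5:74 0.0:72 0.5:73 1.0:75 1.5:77 2.0:78 2.5:78 3.0:79 3.5:78 4.0:78
hood left n [-0.98 -0.18] w 0.64
   -4.0:78 -3.5:79 -3.0:79 -2.5:79 -2.0:79 -1.5:78 -1.0:76 -0.5:72 0.0:72 0.5:73 1.0:75 1.5:78 2.0:79 2.5:79 3.0:79 3.5:79 4.0:79
```

View pics/p12t.png

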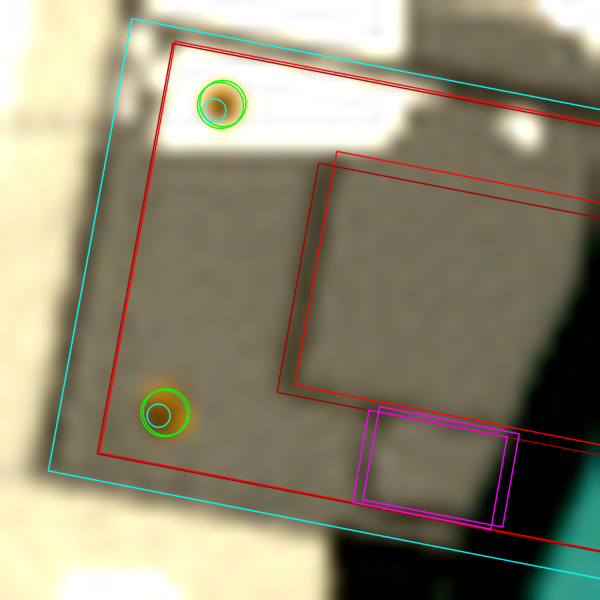

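View pics/p12r.png

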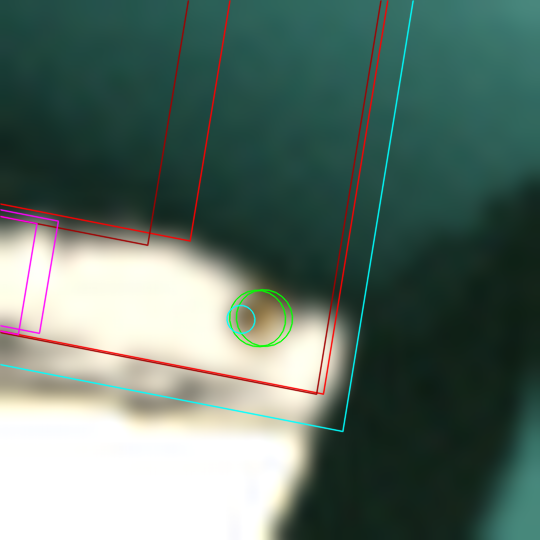

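View pics/p12s.png

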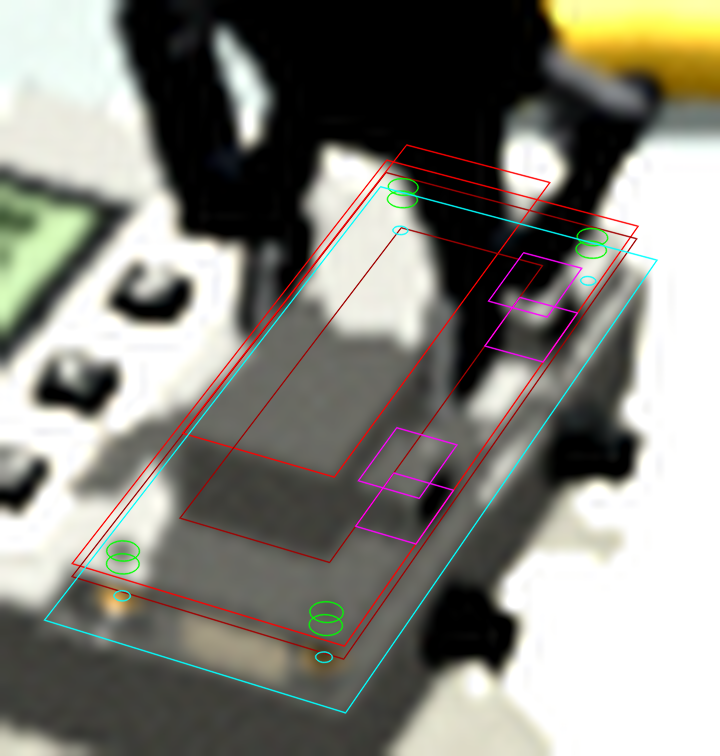

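```bash
python3 - <<'E'
from ov2 import *
s=dict(np.load("side0.npz")); 
zs=lambda a,b:np.array([(a+.5)/3.1-.5+210,(b+.5)/3.1-.5+140])
uv=np.array([zs(*k) for k in((216,354),(72,487),(266,385),(124,521))])
pc,res=fit([(s,HOL,uv)],[.55,.175,2.72]); print(pc,res.round(2).tolist())
# tim such that compartment at pc
tim=[pc[0]+.055*np.cos(pc[2]),pc[1]+.055*np.sin(pc[2]),pc[2]]
overlay("side0.npz",tim,(0,0,0),0,(225,250,305,315),10,40,190,"pics/q0.png")
E
```

```text
[0.55258662 0.17598638 2.72410881] [[-0.19, 0.72], [0.29, -0.52], [-0.21, 0.06], [0.08, -0.02]]
```

View pics/q0.png

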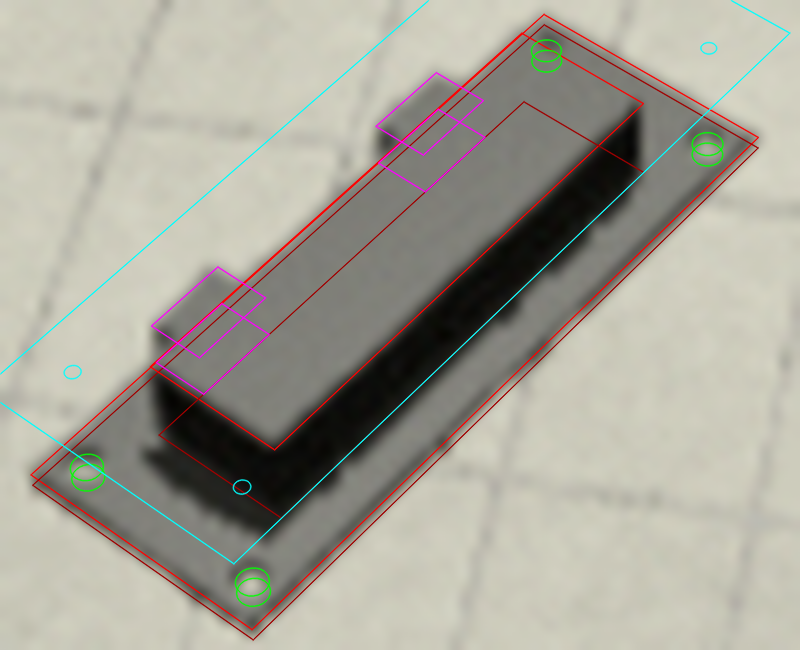

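```bash
python3 - <<'E'
from ov2 import *
d=np.load("side12.npz")["color"]
c=d[175:213,290:335,::-1]; c=np.clip((c-35)/(85-35)*255,0,255).astype(np.uint8)
cv2.imwrite("pics/e3.png",cv2.resize(c,None,fx=16,fy=16,interpolation=cv2.INTER_LANCZOS4))
S=[.54095,-.20675,-.2133]
overlay("side12.npz",S,(0,0,0),.05,(290,175,335,213),16,35,85,"pics/e3o.png")
E
```

```text
(no output)
```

View pics/e3.png

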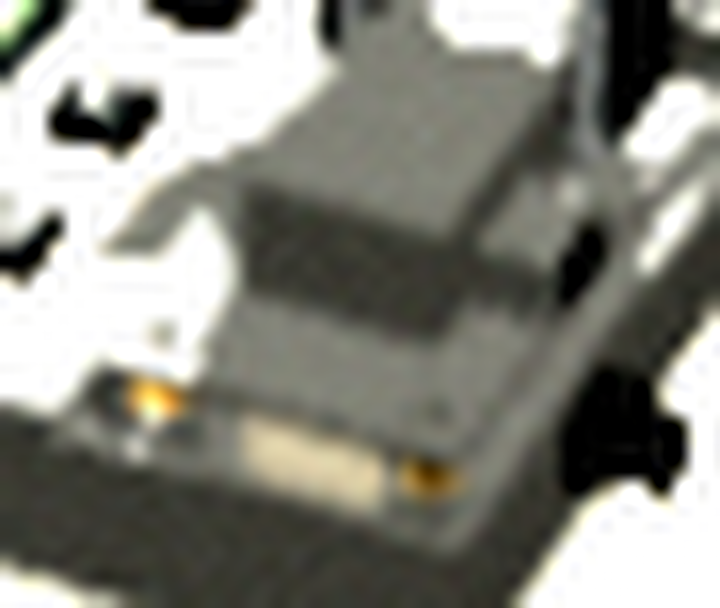

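View pics/e3o.png

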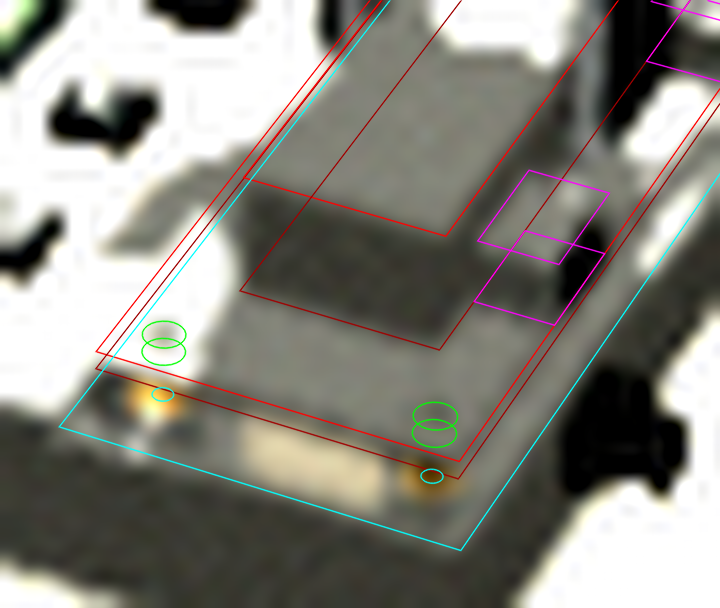

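```bash
python3 - <<'E'
from h import *; from cell import r
s=r.sense(); show(s); print(np.abs(s["qd"]).max(), R.from_quat(s["orientation"]).as_matrix()[:,2].round(4))
print(r.job_done())
E
```

```text
t 18.9 p [ 0.4869 -0.1942  0.0702] f [-0.48 -1.01 -0.95] g 0.0389 q [-0.488  0.133  1.678 -0.     1.331 -0.275]
0.0014107431103328148 [-1.e-04 -1.e-04 -1.e+00]
the job is handed in; nothing more can be done
None
```

I pressed menu, down and enter in that order, one at a time, and left the up key alone. Each was pushed until the force jumped to about 11 N (a key bottoms at 4 N), and I lifted clear before the next.

I then gripped the cover across its box (38.9 mm measured), turned it about 168° so its hoods are on the gland side, and handed in at 18.9 s. The gripper is still holding it over the compartment.

**Last checks**
- **Level and still:** the tool axis is vertical to within 0.01°, joint speeds are near zero, and the wrist force of about 1 N looks like the cover's weight.
- **Height:** the underside is about 10 mm above the posts. This comes from the tool's height when it gripped the cover on the table, so any slip in the grip would not show.
- **Alignment:** the first approach was about 1.9 mm off along x and 1.1 mm along y, so I moved it +1.7 and +1.1 mm. In the top view the box edges are now within about 0.3 mm of the target. Brass shows inside the three screw holes I could see, and the arm hid the fourth.

**What disagreed or went unchecked**
- The two cameras disagreed by about 2.4 mm on the timer's x position, so I aligned the cover to the threads within each picture.
- In the side view the box's top edge still looks about 0.5 pixel (roughly 1 mm) lower than expected.
- I did not compare the surrounding items with the first picture at the end. The force readings showed no contact with them, and the carry was well above them.

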